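# Run a tray of coffee pods through the sealer and unload it

## Task

The pod sealer closes the pod under its bridge each time the tray stops, so bring the tray out to its last index hole one notch at a time: pull the red spring knob up, slide the tray one notch, let the pin drop fully home and leave it there two seconds while the machine seals. Take each pod off only once it has come out from under the bridge and drop it into the wire basket, until no pod is left. Also put the levelling scraper away, slid flat and blade first all the way into the slot of its wooden holder; leave the French press, moka pot and cup alone.

Things in the scene. Friction and masses are not known exactly. Their poses are not given: they have to be found in the camera images.
- sealer: Bench-top pod sealer, fixed: grey base plate 14 mm thick, x -80 to +90, y -315 to +207 mm in its frame. z up; y along the tray's lane, lane centre line x = 0; origin on the bar top below the middle of the bridge. The tray goes out towards -y. A white controller box, 57 mm high, stands at x 52 to 88, y 20 to 150 mm
- bridge (a point): Middle of the top face of the dark sealing bridge over the lane, 89 mm above the bar; axes as the sealer's. The bridge spans x -50 to +50 and y -22 to +22 mm about this point, its underside is 69 mm above the bar
- tray (a joint): How far the aluminium pod tray is slid out (towards the sealer's -y), in m. Starts at 0, locked in the first of five index holes 55 mm apart: locked positions 0, 0.055, 0.110, 0.165, 0.220 (last). Its top face is 34 mm above the bar; it slides with about 3 N of friction; the pin has 1 mm of play in a hole
- index_knob (a joint): How far the spring index knob is pulled up, in m: 0 = pin fully down in a hole (tray locked); 0.008 or more = pin clear, the tray can slide; 0.012 = top stop. The spring pulls down with 5 N at 0 and 9 N at 0.010. Let go between holes, the pin rides on the bar at about 0.007 and drops in when the tray comes over a hole
- knob_grip (a point): Middle of the red index knob, an upright cylinder 24 mm in diameter, 30 mm high; 53 mm above the bar when the pin is down (the tray's bracket is 19 mm below this point). It sits on the tray's leading end, 52 mm to the sealer's -x side of the lane and 60 mm ahead (-y) of nest 1, and travels with the tray: pull it straight up, then slide the tray by it
- basket: Fixed steel wire basket for sealed pods, 120 (x) x 170 (y) mm outside, 60 mm high, walls 4 mm; origin under its centre, z up
- scraper_grip (a point): Grip point of the loose levelling scraper (about 160 g), half-way up its dark wooden handle, 9 mm up when it lies flat. x axis from handle to blade tip, z up. Handle 22 mm wide, 18 mm thick, from 65 mm behind this point to 40 mm ahead; steel blade 60 mm wide, 3 mm thick, underside level with the handle's, from 30 to 110 mm ahead
- scraper_tip (a point): Middle of the scraper blade's front edge, half-way through its thickness; axes as scraper_grip (110 mm ahead of it, 7.5 mm lower)
- slot_mouth (a point): Middle of the lower edge of the slot mouth of the fixed light-wood scraper holder (90 deep x 100 wide x 32 mm high), on the slot's floor, 3 mm above the bar. x axis points straight into the slot, z up. Slot level, 68 mm wide, 14 mm high, 75 mm deep to its closed end, with a 24 mm gap along its roof. The scraper goes in flat, blade first
- french_press: Bystander: glass French press, diameter 94 mm, 208 mm high, origin under its centre
- moka_pot: Bystander: aluminium moka pot, diameter 92 mm, 169 mm high, origin under its centre
- cup: Bystander: small white cup, diameter 64 mm, 58 mm high, origin under its centre
- pod1_center (a point): Centre (half-way up) of the copper-coloured coffee pod that starts in nest 1; absent in some runs. Rigid cup 40 mm high, diameter 34 mm at the foot, 40 mm under its 42 mm rim (4 mm high, at the top), 30 g, z from foot to rim. In its nest it stands 12 mm deep, its top 62 mm and this point 42 mm above the bar
- nest1 (a point): Centre of the floor of nest 1 in the tray, a round pocket 12 mm deep, 22 mm above the bar; travels with the tray. Axes as the sealer's. Starts right under the bridge, and has come out of the bridge when the tray is at 0.055
- pod2_center (a point): Centre (half-way up) of the copper-coloured coffee pod that starts in nest 2; absent in some runs. Rigid cup 40 mm high, diameter 34 mm at the foot, 40 mm under its 42 mm rim (4 mm high, at the top), 30 g, z from foot to rim. In its nest it stands 12 mm deep, its top 62 mm and this point 42 mm above the bar
- nest2 (a point): Centre of the floor of nest 2 in the tray, a round pocket 12 mm deep, 22 mm above the bar; travels with the tray. Axes as the sealer's. Starts 55 mm behind the bridge (sealer's +y) and is under it when the tray stands at 0.055, and has come out of the bridge when the tray is at 0.110
- pod3_center (a point): Centre (half-way up) of the copper-coloured coffee pod that starts in nest 3; absent in some runs. Rigid cup 40 mm high, diameter 34 mm at the foot, 40 mm under its 42 mm rim (4 mm high, at the top), 30 g, z from foot to rim. In its nest it stands 12 mm deep, its top 62 mm and this point 42 mm above the bar
- nest3 (a point): Centre of the floor of nest 3 in the tray, a round pocket 12 mm deep, 22 mm above the bar; travels with the tray. Axes as the sealer's. Starts 110 mm behind the bridge (sealer's +y) and is under it when the tray stands at 0.110, and has come out of the bridge when the tray is at 0.165
- pod4_center (a point): Centre (half-way up) of the copper-coloured coffee pod that starts in nest 4; absent in some runs. Rigid cup 40 mm high, diameter 34 mm at the foot, 40 mm under its 42 mm rim (4 mm high, at the top), 30 g, z from foot to rim. In its nest it stands 12 mm deep, its top 62 mm and this point 42 mm above the bar
- nest4 (a point): Centre of the floor of nest 4 in the tray, a round pocket 12 mm deep, 22 mm above the bar; travels with the tray. Axes as the sealer's. Starts 165 mm behind the bridge (sealer's +y) and is under it when the tray stands at 0.165, and has come out of the bridge when the tray is at 0.220
Not all that is in view belongs to the job. Of the things that look like the part that bears slot_mouth, the largest one is meant.

How it is judged:
By the outcome, as a careful person would: the job done as asked, in the order asked, and still so for the second after the job is handed in, with the robot touching nothing.
Of pod1, pod2, pod3, pod4 only 2 to 4 are there at a start; the rules pass over those that are not, and their reading is None.
At some moment in a run one of scraper may be knocked a few centimetres aside while the robot is not near it.
Once in a run the grip may slacken for a moment while it holds something.
It also fails if it takes over 210 s, if anything falls off the work surface, if the arm or the gripper's body presses on something with over 40 N, if the wrist force passes 120 N, or if a joint passes its speed limit or range.

## Robot

A 7-joint arm with a two-finger parallel gripper is mounted at the origin on the work surface. World frame = base frame: x ahead of the robot, y to its left, z up, the work surface at z = 0. Lengths are in m, angles in rad, forces in N, time in s.
With the tool pointing down it reaches from about 0.4 to 0.875 m from the base axis. Payload 4.4 kg.
Tool frame: the origin (TCP) lies on the centre line of the jaws, within the pads' length; the fingertips stand 19 mm ahead of it and the grasp point (between the pads) is the TCP (arm.tip_extent is the distance from the TCP to the fingertips, in m); z points along the fingers, y is the line along which they close (so a half turn about z gives the same grasp; the last joint's range is limited). The gripper opens to 85 mm and grips with 20 to 120 N. Pads are 22 mm wide; open, the fingers measure 114 mm over their backs; the gripper's body (76 mm by 85 mm) begins 54 mm behind the grasp point. The pads swing forward as they close: fully open they stand 13 mm farther back than shut.
Start: joints at [-1.342, 0.628, 0.038, 1.517, -0.027, 0.996, -0.02], TCP at [0.189, 0.622, 0.25] pointing down, gripper open.
Joint ranges: [-3.06, 3.06], [-0.37, 2.12], [-1.25, 1.32], [0.18, 2.47], [-1.1, 4.24], [0.23, 1.98], [-2.94, 2.94]. Speed limits (rad/s): [2.57, 2.57, 3.14, 3.14, 3.14, 3.14, 3.14].

## Interface

Orientations are given as a unit quaternion [x, y, z, w].
In Python, from bench import sensors, eyes, order, arm gives the robot as it stands.
- The arm moves only by the tool play_rows, never from a script. Its argument "steps" is a list of rows, each a list of 4 numbers: the shift along the tool's x, y, z in cm, then the turn about the tool's z in rad. In form: [[dx, dy, dz, turn], ...]. A call has 1 to 12 rows; each row shifts and turns the commanded pose from where the row before left it, along the tool's axes as they then stand; what a row does not reach is not made up. A row lasts 1/10 s, in which the tool goes at most 50 mm and 8.59 degrees, less where a joint would pass 70% of its speed; a pose out of reach is approached as far as the arm can. A call with a gripper value outside its range is refused whole. "fingers" is the finger opening in cm, from 0 to 8.54, set as the call begins (left out, the last holds). The fingers move at their own pace and stop on an object; "grip_force" is the grip in N (left out, the last holds). Time passes only in rows, so rows that do not move let the fingers close. It gives the time, the measured TCP pose, the force, the opening and the grip force at its end, in the units of the state.
- sensors.observe(): the state, without advancing time (a new reading comes with each control period).
- eyes.grab_frame(name): name is "side" or "top" or "wrist"; returns the picture (400x640x3 uint8, blue, green, red); there is no depth.
- eyes.calibration(name): a dict with "intrinsics" (3x3 intrinsics, pixels), "rvec" (rotation vector, rad) and "tvec" (3), from world to camera coordinates, as OpenCV has them. Camera axes: x right, y down, z forward; pixel columns grow to the right and rows downward; lengths in m; the calibration is good to about 2 mm. A picture is of the moment at which its call begins: read the wrist's pose just before it. calibration takes no time and is no camera call; for the wrist camera it gives the pose at the moment of the call.
- order.finish_job(): hands the job in; it is judged then, once.
The state is a dict: "time_s": time; "joint_positions": joint angles; "joint_velocities": joint speeds; "effort": joint torques, N m; "tcp_pos": TCP position; "ee_rot": TCP orientation; "contact_force": force on the tool from outside, world axes, zero at the start; "ft_torque": the same for the moment, N m; "finger_gap": finger opening in m; "finger_force": force on a finger pad.
Only numpy, scipy, OpenCV 4.12 (cv2) and the standard library are available. Lean on these libraries where they do the work, as an engineer would, in place of code of your own. Each camera call takes 0.05 s, during which the arm holds its last target. There are 200 camera calls.

## Working session

There is one attempt and no reset: what is moved stays moved. The work goes in short steps, Python scripts to look and compute and a tool call to move; the robot and the scene stay as the last step left them, time stands still between calls to the robot, and variables do not carry over. Pictures are saved under pics/ and viewed, at most 14 in all, crops included, and the job is handed in when it is done.

Besides the shell and the picture viewer there is one more tool, called after "Call:" in YAML: its name, and indented under it one key for each argument. play_rows: Moves the arm, as the interface text tells. Its arguments: {"type":"object","properties":{"steps":{"type":"array"},"fingers":{"type":"number"},"grip_force":{"type":"number"}},"required":["steps"]}

```bash
mkdir -p pics; ls
cat > h.py <<'E'
import numpy as np, cv2
from bench import sensors, eyes, order, arm
def cal(n):
    c=eyes.calibration(n); K=np.array(c["intrinsics"]).reshape(3,3); R=cv2.Rodrigues(np.array(c["rvec"],float))[0]; t=np.array(c["tvec"],float).ravel()
    return K,R,t
def ray(c,px):
    K,R,t=c; d=R.T@np.linalg.inv(K)@np.array([px[0],px[1],1.]); return -R.T@t,d
def onz(c,px,z):
    o,d=ray(c,px); return o+d*(z-o[2])/d[2]
def proj(c,p):
    K,R,t=c; q=K@(R@np.array(p,float)+t); return q[:2]/q[2]
def st():
    s=sensors.observe(); print(round(s["time_s"],2),np.round(s["tcp_pos"],4),np.round(s["ee_rot"],4),"F",np.round(s["contact_force"],1),"gap",round(s["finger_gap"],4),s["finger_force"]); return s
E
python3 - <<'E'
from h import *
s=st()
for n in("side","top","wrist"):
    c=cal(n); im=eyes.grab_frame(n); cv2.imwrite(f"pics/{n}0.png",im); print(n,c[0].tolist(),(-c[1].T@c[2]).round(3), c[1].round(2).tolist())
E
```

```text
pics
0.0 [0.1886 0.6214 0.2494] [ 1.469e-01  9.892e-01 -9.000e-04 -1.000e-04] F [ 0.6 -0.5 -0.3] gap 0.0852 0.0
side [[466.79501994498656, 0.0, 322.7807241464027], [0.0, 466.79501994498656, 197.75557866877435], [0.0, 0.0, 1.0]] [0.492 1.102 1.059] [[-1.0, -0.08, -0.0], [-0.05, 0.67, -0.74], [0.06, -0.74, -0.67]]
top [[472.4818219907891, 0.0, 319.7361072903164], [0.0, 472.4818219907891, 204.83311739913285], [0.0, 0.0, 1.0]] [0.288 0.046 1.557] [[-0.05, -1.0, 0.0], [-0.98, 0.05, -0.21], [0.21, -0.01, -0.98]]
wrist [[345.2318367975796, 0.0, 321.1734276194727], [0.0, 345.2318367975796, 193.659219031215], [0.0, 0.0, 1.0]] [0.12  0.644 0.373] [[0.29, 0.96, -0.0], [0.92, -0.28, 0.28], [0.27, -0.08, -0.96]]
```

View pics/top0.png

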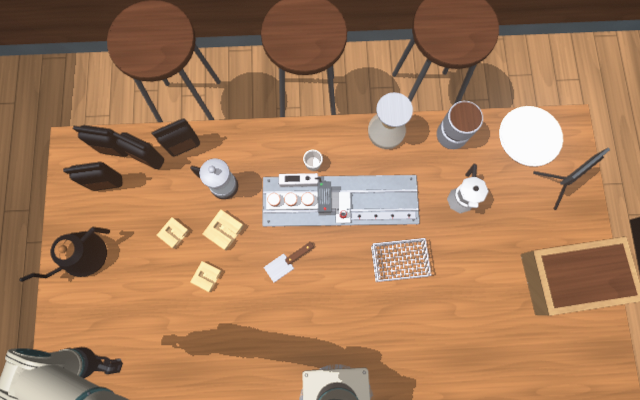

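View pics/side0.png

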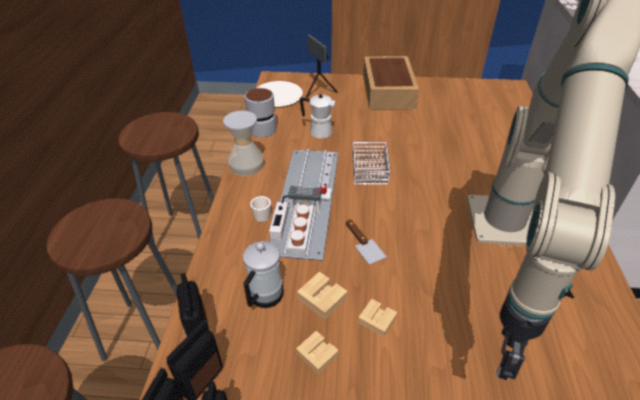

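Run:
```python
import cv2,numpy as np
a=cv2.imread("pics/top0.png")[150:300,160:440]; b=cv2.imread("pics/side0.png")[140:380,220:420]
A=cv2.resize(a,None,fx=2.85,fy=2.85,interpolation=cv2.INTER_CUBIC)[:, :798]
cv2.imwrite("pics/c1.png",A)
cv2.imwrite("pics/c2.png",cv2.resize(b,None,fx=2.5,fy=2.5,interpolation=cv2.INTER_CUBIC))
```

```text
(no output)
```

View pics/c1.png

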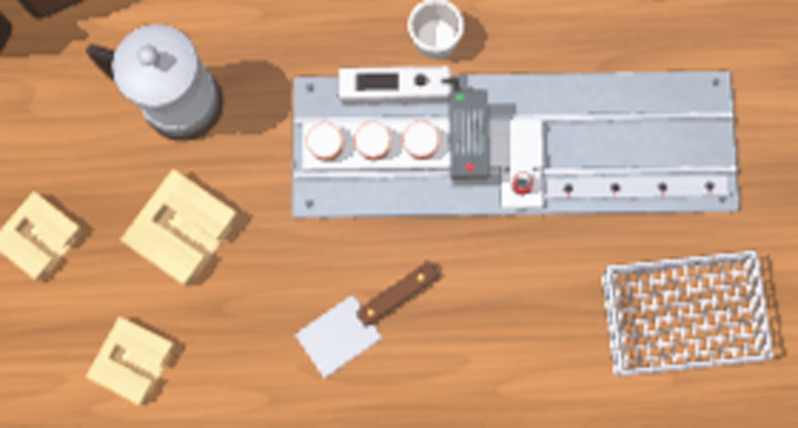

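View pics/c2.png

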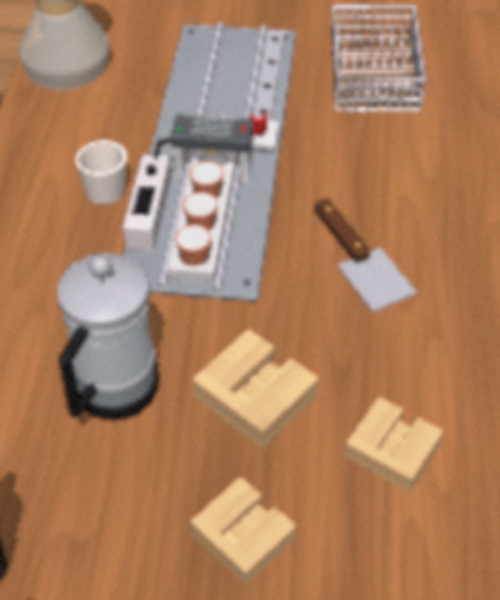

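Run:
```python
from h import *
c=cal("top")
f=lambda u,v,z:onz(c,(160+u/2.85,150+v/2.85),z)
P=[f(*p,.014)[:2] for p in((293,77),(732,72),(738,210),(295,217))]
for p in P:print(p.round(4))
print([np.linalg.norm(P[i]-P[i-1]).round(4) for i in range(4)])
q=np.array([[90,207],[90,-315],[-80,-315],[-80,207]])/1000
# rigid fit
Q=np.array(P);qm,Qm=q.mean(0),Q.mean(0);H=(q-qm).T@(Q-Qm);th=np.arctan2(H[0,1]-H[1,0],H[0,0]+H[1,1])
R=np.array([[np.cos(th),-np.sin(th)],[np.sin(th),np.cos(th)]]);o=Qm-R@qm
print("sealer",o.round(4),np.degrees(th).round(2),(((R@q.T).T+o)-Q).round(3).tolist())
print("knob pred",(R@[-.052,-.06]+o).round(4),"meas top",f(523,180,.068).round(4))
for k,m in enumerate([(421,138),(373,138),(324,138)],2):print("pod",k,(R@[0,.055*(k-1)]+o).round(4),f(*m,.062).round(4))
print("bridge",f(470,136,.089).round(4))
for n,p in dict(a=(176,169),b=(249,214),c=(186,284),d=(121,238),g1=(160,208),g2=(225,245)).items():print("hold",n,f(*p,.032).round(4))
for n,p in dict(e=(437,266),bl1=(352,296),bl2=(382,338),t1=(325,377),t2=(296,334)).items():print("scr",n,f(*p,.018 if n=='e' else .003).round(4))
for p in((605,268),(755,252),(774,355),(616,375)):print("bask",f(*p,.06).round(4))
for n,p in dict(press=(150,52)).items():print(n,f(*p,.2).round(4))
print('cup',f(436,24,.058).round(4))
```

```text
[0.7321 0.2102]
[ 0.7141 -0.3118]
[ 0.5475 -0.3034]
[0.5634 0.2116]
[np.float64(0.1687), np.float64(0.5223), np.float64(0.1668), np.float64(0.5153)]
sealer [0.636  0.0058] -1.86 [[0.001, -0.0], [0.002, -0.0], [-0.002, -0.003], [-0.001, 0.004]]
knob pred [ 0.5821 -0.0525] meas top [ 0.584  -0.0519  0.068 ]
pod 2 [0.6378 0.0608] [0.6394 0.061  0.062 ]
pod 3 [0.6396 0.1157] [0.642  0.1156 0.062 ]
pod 4 [0.6414 0.1707] [0.6446 0.1714 0.062 ]
bridge [0.6328 0.0058 0.089 ]
hold a [0.6229 0.3457 0.032 ]
hold b [0.5662 0.2623 0.032 ]
hold c [0.4889 0.3348 0.032 ]
hold d [0.5452 0.4087 0.032 ]
hold g1 [0.5779 0.3642 0.032 ]
hold g2 [0.5315 0.2902 0.032 ]
scr e [0.4979 0.0495 0.018 ]
scr bl1 [0.4698 0.1491 0.003 ]
scr bl2 [0.42   0.1162 0.003 ]
scr t1 [0.3789 0.1827 0.003 ]
scr t2 [0.4292 0.2146 0.003 ]
bask [ 0.4811 -0.1382  0.06  ]
bask [ 0.4912 -0.3077  0.06  ]
bask [ 0.376  -0.3177  0.06  ]
bask [ 0.3625 -0.1418  0.06  ]
press [0.7128 0.3394 0.2   ]
cup [0.7758 0.0378 0.058 ]
```

```bash
cat >> h.py <<'E'
def ang(s): x,y=s["ee_rot"][:2]; return np.degrees(np.arctan2(2*x*y,x*x-y*y))
def plan(x,y,z,a=None,n=10):
    "rows (cm, rad) to a world goal, tool down, n equal world steps"
    s=sensors.observe(); p=np.array(s["tcp_pos"]); a0=ang(s); a=a0 if a is None else a
    da=(a-a0+180)%360-180; d=(np.array([x,y,z])-p)*100/n; rows=[]
    for i in range(n):
        t=np.radians(a0+da*i/n); X=np.array([np.cos(t),np.sin(t)]); Y=np.array([np.sin(t),-np.cos(t)])
        rows.append([round(float(v),2) for v in (d[:2]@X,d[:2]@Y,-d[2])]+[round(-np.radians(da)/n,3)])
    print("ang",round(a0,1),"rows",rows)
E
python3 - <<'E'
from h import *
plan(.47,.22,.25,122,n=20)
E
```

```text
ang 163.1 rows [[-1.93, -1.51, -0.0, np.float64(0.036)], [-1.98, -1.44, -0.0, np.float64(0.036)], [-2.03, -1.37, -0.0, np.float64(0.036)], [-2.08, -1.3, -0.0, np.float64(0.036)], [-2.13, -1.22, -0.0, np.float64(0.036)], [-2.17, -1.14, -0.0, np.float64(0.036)], [-2.21, -1.07, -0.0, np.float64(0.036)], [-2.24, -0.99, -0.0, np.float64(0.036)], [-2.28, -0.9, -0.0, np.float64(0.036)], [-2.31, -0.82, -0.0, np.float64(0.036)], [-2.34, -0.74, -0.0, np.float64(0.036)], [-2.36, -0.65, -0.0, np.float64(0.036)], [-2.38, -0.57, -0.0, np.float64(0.036)], [-2.4, -0.48, -0.0, np.float64(0.036)], [-2.42, -0.4, -0.0, np.float64(0.036)], [-2.43, -0.31, -0.0, np.float64(0.036)], [-2.44, -0.22, -0.0, np.float64(0.036)], [-2.45, -0.13, -0.0, np.float64(0.036)], [-2.45, -0.05, -0.0, np.float64(0.036)], [-2.45, 0.04, -0.0, np.float64(0.036)]]
```

Call:
play_rows:
  steps:
    - [-2,-1.5,0,0.036]
    - [-2,-1.4,0,0.036]
    - [-2,-1.4,0,0.036]
    - [-2.1,-1.3,0,0.036]
    - [-2.1,-1.2,0,0.036]
    - [-2.2,-1.1,0,0.036]
    - [-2.2,-1.1,0,0.036]
    - [-2.2,-1,0,0.036]
    - [-2.3,-0.9,0,0.036]
    - [-2.3,-0.8,0,0.036]

```text
time_s: 1.15
tcp_pos: [0.3307, 0.4204, 0.2503]
ee_rot: [0.323, 0.947, -0.0, -0.0]
contact_force: [0.3, -0.2, -0.5]
finger_gap: 0.0857
finger_force: 0.0
```

Call:
play_rows:
  steps:
    - [-2.3,-0.7,0,0.036]
    - [-2.4,-0.6,0,0.036]
    - [-2.4,-0.6,0,0.036]
    - [-2.4,-0.5,0,0.036]
    - [-2.4,-0.4,0,0.036]
    - [-2.4,-0.3,0,0.036]
    - [-2.4,-0.2,0,0.036]
    - [-2.4,-0.1,0,0.036]
    - [-2.4,0,0,0.036]
    - [-2.4,0,0,0.036]
    - [0,0,0,0]

```text
time_s: 2.25
tcp_pos: [0.4718, 0.2192, 0.2504]
ee_rot: [0.489, 0.872, -0.0, 0.001]
contact_force: [-0.6, -1.0, 1.0]
finger_gap: 0.0856
finger_force: 0.0
```

Run:
```python
from h import *
s=st();print(ang(s))
c=cal("wrist");im=eyes.grab_frame("wrist");cv2.imwrite("pics/w1.png",im);np.savez("w1.npz",K=c[0],R=c[1],t=c[2])
```

```text
2.25 [0.4718 0.2192 0.2504] [ 4.889e-01  8.723e-01 -5.000e-04  1.100e-03] F [-0.6 -1.   1. ] gap 0.0856 0.0
121.45742852537607
```

View pics/w1.png

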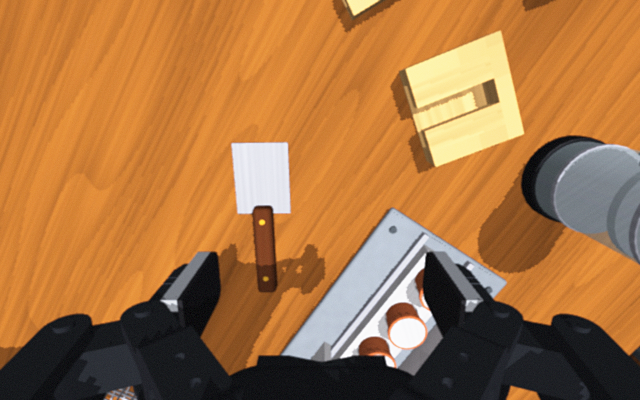

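```bash
cat >> h.py <<'E'
def rect(c,im,lo,hi,z,roi,mn=100):
    "largest HSV blob in roi -> its min-area rectangle on the plane z"
    m=cv2.inRange(cv2.cvtColor(im,cv2.COLOR_BGR2HSV),np.array(lo),np.array(hi)); k=np.zeros_like(m);x0,y0,x1,y1=roi;k[y0:y1,x0:x1]=m[y0:y1,x0:x1]
    k=cv2.morphologyEx(k,cv2.MORPH_CLOSE,np.ones((5,5)))
    q=max(cv2.findContours(k,cv2.RETR_EXTERNAL,cv2.CHAIN_APPROX_NONE)[0],key=cv2.contourArea)[:,0]
    w=np.array([onz(c,p,z)[:2] for p in q])
    r=cv2.minAreaRect((w*1000).astype(np.float32)); return r,cv2.boxPoints(r)
E
python3 - <<'E'
from h import *
d=np.load("w1.npz");c=(d["K"],d["R"],d["t"]);im=cv2.imread("pics/w1.png")
hsv=cv2.cvtColor(im,cv2.COLOR_BGR2HSV)
for p in((262,175),(262,250),(450,80),(460,150),(415,120),(300,100),(350,200)):print(p,hsv[p[1],p[0]])
P=[onz(c,p,.032) for p in((404,70),(500,31),(524,133),(434,166))]
print(np.round(P,4),[np.linalg.norm(P[i]-P[i-1]).round(4) for i in range(4)])
print("gap",onz(c,(419,127),.032),onz(c,(489,90),.032))
r,b=rect(c,im,(0,0,150),(179,60,255),.003,(220,130,300,225));print("blade",r,b.round(1).tolist())
print("handle end",onz(c,(267,289),.018),"start",onz(c,(262,208),.018), onz(c,(262,222),.018),onz(c,(265,278),.018))
E
```

```text
(262, 175) [117  10 240]
(262, 250) [ 10 187 132]
(450, 80) [ 24  94 253]
(460, 150) [ 26  86 253]
(415, 120) [ 22 107 252]
(300, 100) [ 14 195 212]
(350, 200) [ 14 191 206]
[[0.4905 0.339  0.032 ]
 [0.5454 0.4115 0.032 ]
 [0.6247 0.3527 0.032 ]
 [0.5692 0.2801 0.032 ]] [np.float64(0.0983), np.float64(0.0909), np.float64(0.0988), np.float64(0.0914)]
gap [0.53340809 0.30372447 0.032     ] [0.56960821 0.36635227 0.032     ]
blade ((426.3715515136719, 169.13876342773438), (60.78200149536133, 80.31600189208984), 32.19826889038086) [[379.29998779296875, 186.89999389648438], [422.1000061035156, 119.0], [473.5, 151.39999389648438], [430.70001220703125, 219.3000030517578]]
handle end [0.49600194 0.06015541 0.018     ] start [0.44300931 0.14508235 0.018     ] [0.45081561 0.13077457 0.018     ] [0.48703263 0.07163993 0.018     ]
```

Run:
```python
import h
from h import *
print(arm.tip_extent)
plan(.4637,.1099,.12,122.2,n=1)
```

```text
0.019
ang 121.6 rows [[-9.13, -6.43, 13.03, np.float64(-0.01)]]
```

Call:
play_rows:
  steps:
    - [-1.83,-1.29,2.2,-0.002]
    - [-1.83,-1.29,2.2,-0.002]
    - [-1.83,-1.29,2.2,-0.002]
    - [-1.82,-1.28,2.2,-0.002]
    - [-1.82,-1.28,2.2,-0.002]
    - [0,0,3,0]
    - [0,0,3,0]
    - [0,0,0,0]
  fingers: 5
  grip_force: 80

```text
time_s: 3.1
tcp_pos: [0.4611, 0.1121, 0.0776]
ee_rot: [0.481, 0.877, -0.002, -0.003]
contact_force: [-0.6, -0.2, -0.3]
finger_gap: 0.0501
finger_force: 0.0
```

Run:
```python
from h import *
s=st();print(ang(s))
c=cal("wrist");im=eyes.grab_frame("wrist");cv2.imwrite("pics/w2.png",im)
r,b=rect(c,im,(0,0,150),(179,60,255),.003,(200,20,420,260));print("blade",r,b.round(1).tolist())
```

```text
3.1 [0.4611 0.1121 0.0776] [ 0.481   0.8767 -0.0019 -0.0028] F [-0.6 -0.2 -0.3] gap 0.0501 0.0
122.49326703032186
blade ((426.5898742675781, 168.62579345703125), (60.390586853027344, 80.13583374023438), 32.12242126464844) [[379.70001220703125, 186.5], [422.29998779296875, 118.5999984741211], [473.5, 150.6999969482422], [430.8999938964844, 218.60000610351562]]
```

View pics/w2.png

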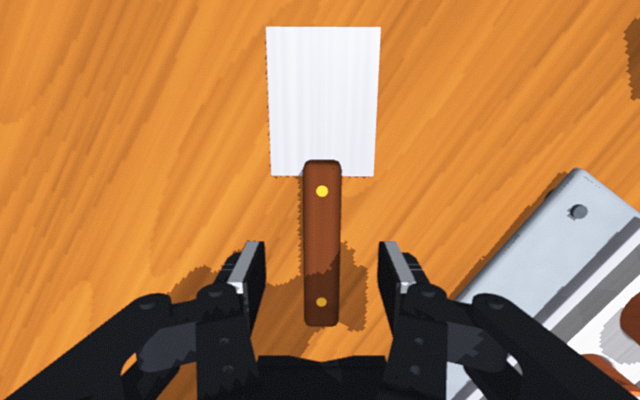

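Call:
play_rows:
  steps:
    - [-0.2,0,2,0]
    - [-0.1,0,2,0]
    - [0,0,1.4,0]
    - [0,0,0,0]

```text
time_s: 3.55
tcp_pos: [0.4655, 0.1102, 0.0265]
ee_rot: [0.481, 0.876, -0.0, -0.0]
contact_force: [0.1, 1.0, -0.8]
finger_gap: 0.0498
finger_force: 0.0
```

Call:
play_rows:
  steps:
    - [0,0,0,0]
    - [0,0,0,0]
    - [0,0,0,0]
    - [0,0,0,0]
    - [0,0,0,0]
  fingers: 1

```text
time_s: 4.05
tcp_pos: [0.4659, 0.1097, 0.0281]
ee_rot: [0.481, 0.877, 0.001, 0.0]
contact_force: [-0.5, 0.3, 7.7]
finger_gap: 0.0193
finger_force: 78.7
```

Call:
play_rows:
  steps:
    - [0,0,-1,0]
    - [0,0,-2,0]
    - [0,0,-2,0]
    - [0,0,-2,0]
    - [0,0,0,0]

```text
time_s: 4.55
tcp_pos: [0.4672, 0.1096, 0.0992]
ee_rot: [0.482, 0.876, 0.002, 0.002]
contact_force: [0.7, -0.9, -2.4]
finger_gap: 0.0197
finger_force: 79.0
```

Run:
```python
from h import *
s=st();print(ang(s))
# goal: standoff, tip 30 mm before mouth
u=np.array([np.cos(np.radians(53)),np.sin(np.radians(53))]);m=np.array([.5299,.3096])
g=m-u*.14;print(g)
plan(*g,.09,53,n=12)
```

```text
4.55 [0.4672 0.1096 0.0992] [0.4815 0.8764 0.0017 0.002 ] F [ 0.7 -0.9 -2.4] gap 0.0197 78.97693991661072
122.4294575703133
[0.4456459  0.19779103]
ang 122.4 rows [[0.72, 0.24, 0.08, np.float64(0.101)], [0.74, 0.17, 0.08, np.float64(0.101)], [0.75, 0.09, 0.08, np.float64(0.101)], [0.76, 0.02, 0.08, np.float64(0.101)], [0.75, -0.06, 0.08, np.float64(0.101)], [0.74, -0.13, 0.08, np.float64(0.101)], [0.73, -0.21, 0.08, np.float64(0.101)], [0.7, -0.28, 0.08, np.float64(0.101)], [0.67, -0.35, 0.08, np.float64(0.101)], [0.63, -0.42, 0.08, np.float64(0.101)], [0.59, -0.48, 0.08, np.float64(0.101)], [0.54, -0.53, 0.08, np.float64(0.101)]]
```

Call:
play_rows:
  steps:
    - [0.72,0.24,0,0.101]
    - [0.74,0.17,0,0.101]
    - [0.75,0.09,0,0.101]
    - [0.76,0.02,0,0.101]
    - [0.75,-0.06,0,0.101]
    - [0.74,-0.13,0,0.101]
    - [0.73,-0.21,0,0.101]
    - [0.7,-0.28,0,0.101]
    - [0.67,-0.35,0,0.101]
    - [0.63,-0.42,0,0.101]
    - [0.59,-0.48,0,0.101]
    - [0.54,-0.53,0,0.101]

```text
time_s: 5.75
tcp_pos: [0.4433, 0.1977, 0.096]
ee_rot: [0.896, 0.444, -0.001, -0.0]
contact_force: [-0.1, 0.7, -1.9]
finger_gap: 0.0196
finger_force: 79.0
```

Call:
play_rows:
  steps:
    - [0,0,0,0]
    - [0,0,0,0]

```text
time_s: 5.95
tcp_pos: [0.4436, 0.1973, 0.0961]
ee_rot: [0.894, 0.447, -0.001, 0.0]
contact_force: [-0.1, 0.2, -2.3]
finger_gap: 0.0193
finger_force: 78.9
```

Run:
```python
from h import *
s=st();print(ang(s))
c=cal("wrist");im=eyes.grab_frame("wrist");cv2.imwrite("pics/w3.png",im)
z=s["tcp_pos"][2]
r,b=rect(c,im,(0,0,150),(179,60,255),z-.0175-.008,(200,20,440,260));print("blade",r,b.round(1).tolist())
r,b=rect(c,im,(18,60,180),(32,140,255),.032,(100,0,540,140));print("holder",r,b.round(1).tolist())
```

```text
5.95 [0.4436 0.1973 0.0961] [ 8.944e-01  4.474e-01 -5.000e-04  2.000e-04] F [-0.1  0.2 -2.3] gap 0.0193 78.87035608291626
53.14786512114992
blade ((481.7628479003906, 250.96139526367188), (69.73308563232422, 60.274173736572266), 53.720951080322266) [[436.79998779296875, 240.6999969482422], [485.3999938964844, 205.0], [526.7000122070312, 261.20001220703125], [478.1000061035156, 296.8999938964844]]
holder ((426.7860412597656, 352.98931884765625), (4.139969348907471, 3.3673715591430664), 43.115577697753906) [[424.1000061035156, 352.79998779296875], [426.3999938964844, 350.29998779296875], [429.3999938964844, 353.20001220703125], [427.1000061035156, 355.6000061035156]]
```

View pics/w3.png

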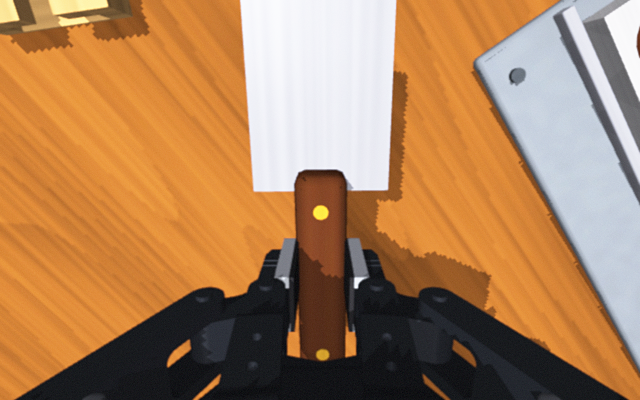

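Run:
```python
from h import *
plan(.4588,.2147,.035,53.1,n=4)
```

```text
ang 53.1 rows [[0.58, 0.03, 1.53, np.float64(-0.0)], [0.58, 0.03, 1.53, np.float64(-0.0)], [0.58, 0.03, 1.53, np.float64(-0.0)], [0.58, 0.03, 1.53, np.float64(-0.0)]]
```

Call:
play_rows:
  steps:
    - [0.58,0.03,1.5,0]
    - [0.58,0.03,1.5,0]
    - [0.58,0.03,1.5,0]
    - [0.58,0.03,1.6,0]
    - [0,0,0,0]
    - [0,0,0,0]

```text
time_s: 6.6
tcp_pos: [0.4585, 0.2148, 0.0346]
ee_rot: [0.895, 0.446, -0.001, 0.0]
contact_force: [-0.4, -0.4, -2.3]
finger_gap: 0.0195
finger_force: 78.9
```

Call:
play_rows:
  steps:
    - [0.6,0,0,0]
    - [0.6,0,0,0]
    - [0.6,0,0,0]
    - [0.6,0,0,0]
    - [0.6,0,0,0]
    - [0.6,0,0,0]
    - [0.6,0,0,0]
    - [0,0,0,0]

```text
time_s: 7.4
tcp_pos: [0.4847, 0.2498, 0.0353]
ee_rot: [0.895, 0.447, 0.0, -0.0]
contact_force: [-0.1, -0.4, -2.1]
finger_gap: 0.0193
finger_force: 78.9
```

Run:
```python
from h import *
s=st();print(ang(s))
c=cal("wrist");im=eyes.grab_frame("wrist");cv2.imwrite("pics/w4.png",im);np.savez("w4.npz",K=c[0],R=c[1],t=c[2])
```

```text
7.4 [0.4847 0.2498 0.0353] [ 8.947e-01  4.466e-01  4.000e-04 -0.000e+00] F [-0.1 -0.4 -2.1] gap 0.0193 78.8774585723877
53.05413693929914
```

View pics/w4.png

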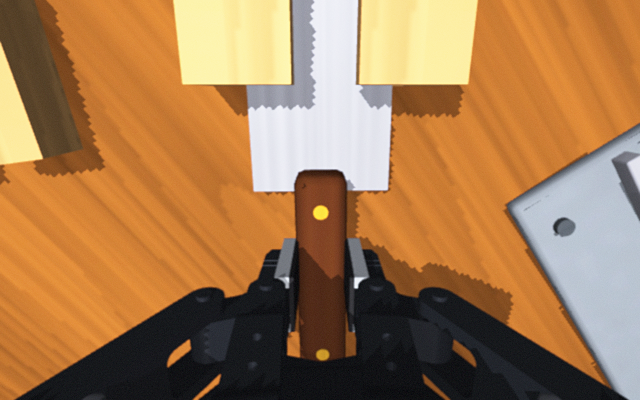

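Run:
```python
from h import *
d=np.load("w4.npz");c=(d["K"],d["R"],d["t"]);p=np.array([.4847,.2498])
t=np.radians(53.05);X=np.array([np.cos(t),np.sin(t)]);Y=np.array([np.sin(t),-np.cos(t)])
for n,px,z in [("gapL",(292,83),.032),("gapR",(358,83),.032),("hL",(182,84),.032),("hR",(470,84),.032),("gapL0",(292,5),.032),("gapR0",(356,5),.032),("hL0",(174,3),.032),("hR0",(477,3),.032),("hdL",(295,185),.025),("hdR",(347,185),.025),("hdL2",(302,340),.025),("hdR2",(345,340),.025),("bL",(253,190),.010),("bR",(389,190),.010),("bL1",(248,110),.010),("bR1",(392,110),.010)]:
    q=onz(c,px,z)[:2]-p; print(n,(q@X*1000).round(1),(q@Y*1000).round(1))
```

```text
gapL 76.5 -11.1
gapR 76.5 12.0
hL 76.2 -49.6
hR 76.1 51.2
gapL0 101.0 -10.5
gapR0 100.9 10.6
hL0 101.6 -49.3
hR0 101.5 50.4
hdL 37.7 -11.4
hdR 37.7 9.4
hdL2 -36.2 -9.8
hdR2 -36.2 10.0
bL 31.4 -31.4
bR 31.4 29.4
bL1 66.3 -31.5
bR1 66.2 28.8
```

Call:
play_rows:
  steps:
    - [0,0.16,0,0]
    - [0.6,0,0,0]
    - [0.6,0,0,0]
    - [0.6,0,0,0]
    - [0.6,0,0,0]
    - [0.4,0,0,0]
    - [0.3,0,0,0]
    - [0.2,0,0,0]
    - [0.2,0,0,0]
    - [0,0,0,0]

```text
time_s: 8.45
tcp_pos: [0.5066, 0.276, 0.0354]
ee_rot: [0.895, 0.446, -0.0, -0.0]
contact_force: [-0.3, 0.9, -2.1]
finger_gap: 0.0197
finger_force: 78.9
```

Call:
play_rows:
  steps:
    - [0.2,0,0,0]
    - [0.2,0,0,0]
    - [0.2,0,0,0]
    - [0,0,0,0]

```text
time_s: 8.85
tcp_pos: [0.51, 0.2806, 0.0353]
ee_rot: [0.895, 0.446, -0.0, -0.0]
contact_force: [-0.9, 0.1, -1.9]
finger_gap: 0.0205
finger_force: 52.3
```

Run:
```python
from h import *
s=st();print(ang(s))
c=cal("wrist");im=eyes.grab_frame("wrist");cv2.imwrite("pics/w5.png",im)
```

```text
8.85 [0.51   0.2806 0.0353] [ 8.949e-01  4.462e-01 -3.000e-04 -0.000e+00] F [-0.9  0.1 -1.9] gap 0.0205 52.29615569114685
52.99699664371056
```

View pics/w5.png

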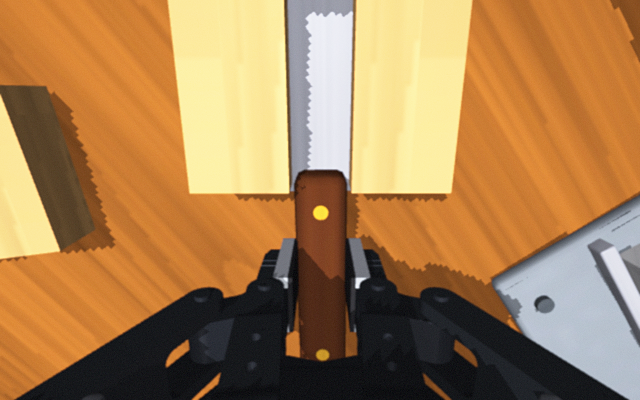

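Call:
play_rows:
  steps:
    - [0,0,0,0]
    - [0,0,0,0]
    - [0,0,0,0]
    - [0.1,0,0,0]
    - [0.1,0,0,0]
    - [0.1,0,0,0]
    - [0,0,0,0]

```text
time_s: 9.6
tcp_pos: [0.51, 0.2809, 0.0349]
ee_rot: [0.895, 0.446, -0.003, 0.0]
contact_force: [-4.6, -4.2, -0.4]
finger_gap: 0.0195
finger_force: 82.5
```

Run:
```python
from h import *
s=st();p=np.array(s["tcp_pos"][:2]);t=np.radians(ang(s));X=np.array([np.cos(t),np.sin(t)]);Y=np.array([np.sin(t),-np.cos(t)])
c=cal("wrist");im=eyes.grab_frame("wrist");cv2.imwrite("pics/w6.png",im)
h=cv2.cvtColor(im,cv2.COLOR_BGR2HSV)
for col in(230,270,380,420):
    # mouth edge: last yellow row
    m=(h[:,col,0]>17)&(h[:,col,1]<150)&(h[:,col,2]>180); r=np.where(m)[0].max()
    q=onz(c,(col,r),.032)[:2]-p; print(col,r,(q@X*1000).round(1),(q@Y*1000).round(1))
for z in(.021,.025):
    q=onz(c,(321,172),z)[:2]-p; print("handle front",(q@X*1000).round(1))
```

```text
9.6 [0.51   0.2809 0.0349] [ 8.952e-01  4.456e-01 -2.500e-03  3.000e-04] F [-4.6 -4.2 -0.4] gap 0.0195 82.53969669342041
230 194 36.2 -35.6
270 193 36.6 -20.4
380 193 36.6 21.4
420 193 36.6 36.6
handle front 42.2
handle front 43.1
```

Call:
play_rows:
  steps:
    - [0.1,0,0.1,0]
    - [0.05,0,0.1,0]
    - [0,0,0.1,0]
    - [0,0,0.1,0]
    - [0,0,0,0]

```text
time_s: 10.15
tcp_pos: [0.51, 0.2809, 0.0309]
ee_rot: [0.895, 0.445, -0.004, 0.0]
contact_force: [-5.1, -6.4, 2.2]
finger_gap: 0.0193
finger_force: 82.9
```

Call:
play_rows:
  steps:
    - [0,0,0,0]
    - [0,0,0,0]
    - [0,0,0,0]
  fingers: 4

```text
time_s: 10.45
tcp_pos: [0.5137, 0.2851, 0.0318]
ee_rot: [0.895, 0.446, 0.001, -0.0]
contact_force: [0.8, 0.5, -0.6]
finger_gap: 0.04
finger_force: 0.0
```

Call:
play_rows:
  steps:
    - [0,0,-1,0]
    - [0,0,-2,0]
    - [0,0,-2.5,0]
    - [0,0,-3,0]
    - [0,0,-3,0]
    - [0,0,0,0]

```text
time_s: 11.05
tcp_pos: [0.5157, 0.285, 0.1511]
ee_rot: [0.895, 0.446, 0.004, 0.0]
contact_force: [0.6, 0.5, 0.5]
finger_gap: 0.04
finger_force: 0.0
```

Run:
```python
from h import *
s=st();p=np.array([.51,.2809]);t=np.radians(ang(s));X=np.array([np.cos(t),np.sin(t)]);Y=np.array([np.sin(t),-np.cos(t)])
c=cal("wrist");im=eyes.grab_frame("wrist");cv2.imwrite("pics/w7.png",im)
h=cv2.cvtColor(im,cv2.COLOR_BGR2HSV)
m=cv2.inRange(h,np.array((0,90,20)),np.array((15,255,150)));m[:, :200]=0;m[:,450:]=0
i=np.vstack(np.where(m)); print(i.min(1),i.max(1))
q=[onz(c,px,.021)[:2] for px in cv2.boxPoints(cv2.minAreaRect(np.argwhere(m)[:,::-1].astype(np.float32)))]
print([((v-p)@X*1000).round(1) for v in q],[((v-p)@Y*1000).round(1) for v in q])
plan(.583,-.0525,.15,178,n=12)
```

```text
11.05 [0.5157 0.285  0.1511] [0.895  0.4461 0.0041 0.    ] F [0.6 0.5 0.5] gap 0.04 0.0
[  0 200] [399 449]
[np.float64(139.3), np.float64(139.2), np.float64(-191.1), np.float64(-190.0)] [np.float64(-78.0), np.float64(86.1), np.float64(119.5), np.float64(-110.1)]
ang 53.0 rows [[-1.9, 2.15, -0.01, np.float64(-0.182)], [-2.26, 1.77, -0.01, np.float64(-0.182)], [-2.54, 1.33, -0.01, np.float64(-0.182)], [-2.74, 0.85, -0.01, np.float64(-0.182)], [-2.85, 0.34, -0.01, np.float64(-0.182)], [-2.86, -0.18, -0.01, np.float64(-0.182)], [-2.78, -0.69, -0.01, np.float64(-0.182)], [-2.61, -1.19, -0.01, np.float64(-0.182)], [-2.36, -1.64, -0.01, np.float64(-0.182)], [-2.02, -2.04, -0.01, np.float64(-0.182)], [-1.62, -2.37, -0.01, np.float64(-0.182)], [-1.16, -2.62, -0.01, np.float64(-0.182)]]
```

View pics/w7.png

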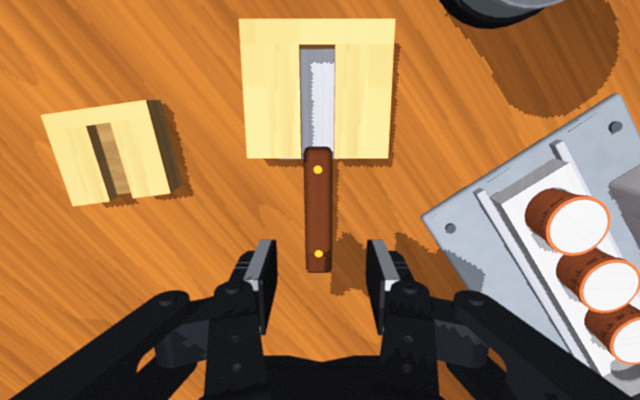

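Run:
```python
from h import *
plan(.59,-.02,.17,87.7,n=12)
```

```text
ang 53.0 rows [[-1.65, 2.03, -0.17, np.float64(-0.05)], [-1.75, 1.95, -0.17, np.float64(-0.05)], [-1.85, 1.86, -0.17, np.float64(-0.05)], [-1.94, 1.76, -0.17, np.float64(-0.05)], [-2.02, 1.66, -0.17, np.float64(-0.05)], [-2.11, 1.56, -0.17, np.float64(-0.05)], [-2.18, 1.45, -0.17, np.float64(-0.05)], [-2.25, 1.34, -0.17, np.float64(-0.05)], [-2.32, 1.22, -0.17, np.float64(-0.05)], [-2.37, 1.1, -0.17, np.float64(-0.05)], [-2.43, 0.98, -0.17, np.float64(-0.05)], [-2.47, 0.86, -0.17, np.float64(-0.05)]]
```

Call:
play_rows:
  steps:
    - [-1.65,2.03,-0.17,-0.05]
    - [-1.75,1.95,-0.17,-0.05]
    - [-1.85,1.86,-0.17,-0.05]
    - [-1.94,1.76,-0.17,-0.05]
    - [-2.02,1.66,-0.17,-0.05]
    - [-2.11,1.56,-0.17,-0.05]
    - [-2.18,1.45,-0.17,-0.05]
    - [-2.25,1.34,-0.17,-0.05]
    - [-2.32,1.22,-0.17,-0.05]
    - [-2.37,1.1,-0.17,-0.05]
    - [-2.43,0.98,-0.17,-0.05]
    - [-2.47,0.86,-0.17,-0.05]

```text
time_s: 12.3
tcp_pos: [0.5873, -0.0218, 0.1661]
ee_rot: [0.722, 0.691, -0.0, -0.001]
contact_force: [-0.1, 0.1, 0.1]
finger_gap: 0.0401
finger_force: 0.0
```

Call:
play_rows:
  steps:
    - [0,0,0,0]
    - [0,0,0,0]

```text
time_s: 12.5
tcp_pos: [0.5872, -0.0213, 0.1662]
ee_rot: [0.724, 0.69, -0.0, -0.001]
contact_force: [0.2, -0.3, 0.2]
finger_gap: 0.0397
finger_force: 0.0
```

Run:
```python
from h import *
s=st();print(ang(s))
c=cal("wrist");im=eyes.grab_frame("wrist");cv2.imwrite("pics/w8.png",im);np.savez("w8.npz",K=c[0],R=c[1],t=c[2])
```

```text
12.5 [ 0.5872 -0.0213  0.1662] [ 7.239e-01  6.899e-01 -3.000e-04 -7.000e-04] F [ 0.2 -0.3  0.2] gap 0.0397 0.0
87.25208944187195
```

View pics/w8.png

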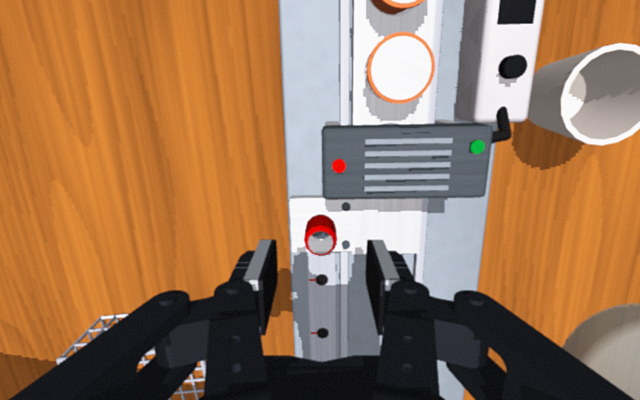

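Run:
```python
from h import *
d=np.load("w8.npz");c=(d["K"],d["R"],d["t"]);im=cv2.imread("pics/w8.png")
P=np.array([onz(c,p,.089)[:2] for p in((322,126),(492,123),(486,198),(326,198))]);print(P.round(4),P.mean(0).round(4),[np.linalg.norm(P[i]-P[i-1]).round(4) for i in range(4)])
for a,b in((1,0),(2,3)):v=P[a]-P[b];print(np.degrees(np.arctan2(v[1],v[0])).round(2))
h=cv2.cvtColor(im,cv2.COLOR_BGR2HSV);m=cv2.inRange(h,np.array((0,150,60)),np.array((6,255,255)))|cv2.inRange(h,np.array((174,150,60)),np.array((179,255,255)))
m[:200]=0;m[265:]=0;m[:,:290]=0;m[:,350:]=0
y,x=np.where(m);print("knob px",x.min(),x.max(),y.min(),y.max())
print("knob",[onz(c,p,.068).round(4) for p in(((x.min()+x.max())/2,y.max()-15),((x.min()+x.max())/2,242))])
for q in((401,68),):print("pod2",onz(c,q,.062).round(4))
print("plate L edge",[onz(c,p,.014).round(4) for p in((281,20),(288,180),(294,355))])
e=[onz(c,p,.034)[:2] for p in((294,252),(411,252),(424,204))];print("tray",np.round(e,4))
```

```text
[[ 0.5903  0.0337]
 [ 0.6873  0.0307]
 [ 0.6877 -0.0142]
 [ 0.5907 -0.0095]] [0.639  0.0102] [np.float64(0.0432), np.float64(0.097), np.float64(0.0448), np.float64(0.0971)]
-1.79
-2.76
knob px 305 335 215 254
knob [array([ 0.5851, -0.0456,  0.068 ]), array([ 0.585 , -0.0478,  0.068 ])]
pod2 [0.6409 0.0642 0.062 ]
plate L edge [array([0.564 , 0.1038, 0.014 ]), array([ 0.56  , -0.0156,  0.014 ]), array([ 0.5526, -0.1893,  0.014 ])]
tray [[ 0.5626 -0.071 ]
 [ 0.6574 -0.0755]
 [ 0.6665 -0.035 ]]
```

Run:
```python
from h import *
plan(.586,-.050,.064,87.6,n=6)
```

```text
ang 87.4 rows [[-0.5, 0.0, 1.7, np.float64(-0.001)], [-0.5, 0.0, 1.7, np.float64(-0.001)], [-0.5, 0.0, 1.7, np.float64(-0.001)], [-0.5, 0.0, 1.7, np.float64(-0.001)], [-0.5, 0.0, 1.7, np.float64(-0.001)], [-0.5, 0.0, 1.7, np.float64(-0.001)]]
```

Call:
play_rows:
  steps:
    - [-1,0,1.7,0]
    - [-1,0,1.7,0]
    - [-0.9,0,1.7,0]
    - [0,0,1.7,0]
    - [0,0,1.7,0]
    - [0,0,1.7,0]
    - [0,0,0,0]

```text
time_s: 13.25
tcp_pos: [0.5843, -0.0476, 0.0623]
ee_rot: [0.723, 0.691, -0.001, -0.002]
contact_force: [0.2, -0.2, 0.4]
finger_gap: 0.0401
finger_force: 0.0
```

Call:
play_rows:
  steps:
    - [0,0,0,0]
    - [0,0,0,0]
    - [0,0,0,0]
    - [0,0,0,0]
  fingers: 1.5
  grip_force: 50

```text
time_s: 13.65
tcp_pos: [0.5852, -0.0488, 0.0651]
ee_rot: [0.723, 0.691, -0.0, -0.001]
contact_force: [-5.0, 3.3, 2.8]
finger_gap: 0.0219
finger_force: 49.6
```

Run:
```python
from h import *
s=st();print(ang(s))
c=cal("wrist");im=eyes.grab_frame("wrist");cv2.imwrite("pics/w9.png",im)
```

```text
13.65 [ 0.5852 -0.0488  0.0651] [ 7.229e-01  6.909e-01 -2.000e-04 -1.500e-03] F [-5.   3.3  2.8] gap 0.0219 49.55875754356384
87.40361281375425
```

View pics/w9.png

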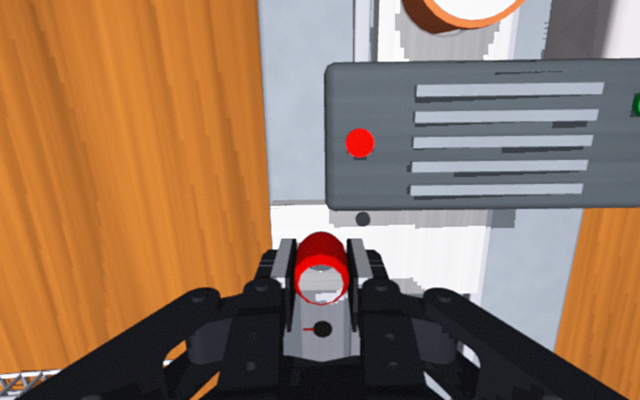

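Call:
play_rows:
  steps:
    - [0,-0.1,-0.4,0]
    - [0,0,-0.4,0]
    - [0,0,-0.3,0]
    - [0,0,0,0]
    - [0,0,0,0]

```text
time_s: 14.2
tcp_pos: [0.5851, -0.0496, 0.0754]
ee_rot: [0.723, 0.691, -0.0, -0.0]
contact_force: [-0.1, 3.1, -9.4]
finger_gap: 0.0224
finger_force: 49.4
```

Call:
play_rows:
  steps:
    - [-0.5,0,0,0]
    - [-0.6,0,0,0]
    - [-0.7,0,0,0]
    - [-0.7,0,0,0]
    - [-0.7,0,0,0]
    - [-0.7,0,0,0]
    - [-0.7,0,0,0]
    - [-0.5,0,0,0]
    - [-0.2,0,0,0]
    - [0,0,0,0]
    - [0,0,0,0]

```text
time_s: 15.3
tcp_pos: [0.5832, -0.1042, 0.076]
ee_rot: [0.723, 0.69, -0.0, 0.001]
contact_force: [0.4, -0.7, -9.8]
finger_gap: 0.0223
finger_force: 49.4
```

Call:
play_rows:
  steps:
    - [0,0,0.3,0]
    - [0,0,0.3,0]
    - [0,0,0.3,0]
    - [0,0,0.2,0]
    - [0,0,0,0]
    - [0,0,0,0]

```text
time_s: 15.9
tcp_pos: [0.5833, -0.1035, 0.0651]
ee_rot: [0.723, 0.691, 0.0, 0.001]
contact_force: [0.2, -2.5, -3.0]
finger_gap: 0.022
finger_force: 50.2
```

Call:
play_rows:
  steps:
    - [0,0,0,0]
    - [0,0,0,0]
    - [0,0,0,0]
  fingers: 4

```text
time_s: 16.2
tcp_pos: [0.5831, -0.102, 0.0651]
ee_rot: [0.723, 0.691, 0.0, -0.0]
contact_force: [-0.2, -0.6, 0.2]
finger_gap: 0.0402
finger_force: 0.0
```

Call:
play_rows:
  steps:
    - [0,0,-1,0]
    - [0,0,-2,0]
    - [0,0,-3,0]
    - [0,0,-3,0]
    - [0,0,0,0]

```text
time_s: 16.7
tcp_pos: [0.5855, -0.1038, 0.1594]
ee_rot: [0.723, 0.691, 0.002, 0.003]
contact_force: [1.0, -0.0, -0.1]
finger_gap: 0.0399
finger_force: 0.0
```

```bash
cat >> h.py <<'E'
def pods(c,im):
    "copper rims: fit ellipse of lids, at z=.062"
    h=cv2.cvtColor(im,cv2.COLOR_BGR2HSV); m=cv2.inRange(h,np.array((4,130,90)),np.array((14,255,255)))
    m=cv2.inRange(h,np.array((0,0,235)),np.array((179,40,255)))
    out=[]
    for q in cv2.findContours(m,cv2.RETR_EXTERNAL,cv2.CHAIN_APPROX_NONE)[0]:
        if cv2.contourArea(q)<600 or len(q)<20: continue
        (u,v),(a,b),_=cv2.fitEllipse(q); fill=cv2.contourArea(q)/(np.pi*a*b/4)
        out.append((round(u),round(v),round(a),round(b),round(fill,2),onz(c,(u,v),.062)[:2].round(4).tolist()))
    return out
def knob(c,im):
    h=cv2.cvtColor(im,cv2.COLOR_BGR2HSV);m=cv2.inRange(h,np.array((0,170,60)),np.array((4,255,255)))|cv2.inRange(h,np.array((174,170,60)),np.array((179,255,255)))
    return [(cv2.boundingRect(q),[onz(c,(cv2.boundingRect(q)[0]+cv2.boundingRect(q)[2]/2,cv2.boundingRect(q)[1]+cv2.boundingRect(q)[3]-.42*cv2.boundingRect(q)[2]),z)[:2].round(4).tolist() for z in(.068,)]) for q in cv2.findContours(m,cv2.RETR_EXTERNAL,cv2.CHAIN_APPROX_NONE)[0] if cv2.contourArea(q)>60]
E
python3 - <<'E'
from h import *
s=st();print(ang(s))
c=cal("wrist");im=eyes.grab_frame("wrist");cv2.imwrite("pics/w10.png",im);np.savez("w10.npz",K=c[0],R=c[1],t=c[2])
for p in pods(c,im):print(p)
print(knob(c,im)); print("nest1 px",proj(c,(.6378,-.0458,.062)))
E
```

```text
16.7 [ 0.5855 -0.1038  0.1594] [0.7232 0.6906 0.0023 0.0031] F [ 1.  -0.  -0.1] gap 0.0399 0.0
87.35934421951936
(371, 184, 145, 156, 0.61, [0.6198, -0.0899])
(316, 127, 30, 67, 0.7, [0.5853, -0.0516])
[((301, 183, 32, 39), [[0.5836, -0.1035]]), ((329, 0, 16, 16), [[0.6007, 0.0137]])]
nest1 px [399.08448931 114.01097061]
```

View pics/w10.png

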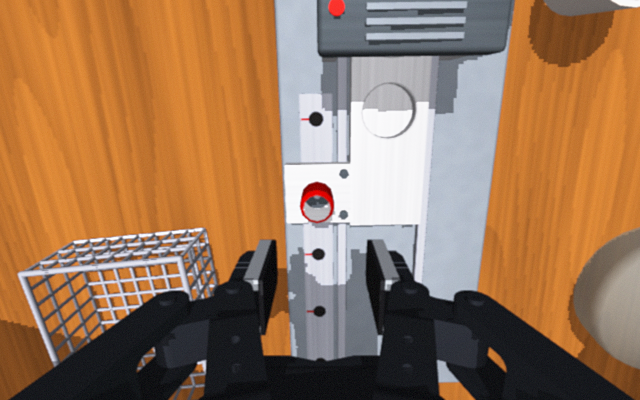

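Call:
play_rows:
  steps:
    - [0,0,0,0]
    - [0,0,0,0]
    - [0,0,0,0]
    - [0,0,0,0]
    - [0,0,0,0]
    - [0,0,0,0]
    - [0,0,0,0]
    - [0,0,0,0]
    - [0,0,0,0]
    - [0,0,0,0]
    - [0,0,0,0]
    - [0,0,0,0]

```text
time_s: 17.95
tcp_pos: [0.5829, -0.1029, 0.1548]
ee_rot: [0.723, 0.691, -0.0, -0.0]
contact_force: [-0.2, -0.1, -0.8]
finger_gap: 0.04
finger_force: 0.0
```

Call:
play_rows:
  steps:
    - [0,0,0,0]
    - [0,0,0,0]
    - [0,0,0,0]
    - [0,0,0,0]
    - [0,0,0,0]
    - [0,0,0,0]
    - [0,-0.2,2.5,0]
    - [0,0,2.5,0]
    - [0,0,2.5,0]
    - [0,0,1.8,0]
    - [0,0,0,0]

```text
time_s: 19.05
tcp_pos: [0.5791, -0.1023, 0.0595]
ee_rot: [0.723, 0.691, -0.001, -0.002]
contact_force: [0.0, 0.1, 0.1]
finger_gap: 0.0397
finger_force: 0.0
```

Call:
play_rows:
  steps:
    - [0,0,0,0]
    - [0,0,0,0]
    - [0,0,0,0]
    - [0,0,0,0]
  fingers: 1.5

```text
time_s: 19.45
tcp_pos: [0.583, -0.1031, 0.0628]
ee_rot: [0.723, 0.691, 0.001, 0.002]
contact_force: [5.8, -0.4, -6.1]
finger_gap: 0.0225
finger_force: 49.2
```

Call:
play_rows:
  steps:
    - [0,0.15,-0.4,0]
    - [0,0,-0.3,0]
    - [0,0,-0.2,0]
    - [0,0,0,0]
    - [0,0,0,0]

```text
time_s: 19.95
tcp_pos: [0.5831, -0.1031, 0.071]
ee_rot: [0.723, 0.691, 0.0, 0.001]
contact_force: [5.2, -0.7, -9.1]
finger_gap: 0.0222
finger_force: 49.4
```

Call:
play_rows:
  steps:
    - [-0.5,0.05,0,0]
    - [-0.7,0.05,0,0]
    - [-0.7,0.05,0,0]
    - [-0.7,0,0,0]
    - [-0.7,0,0,0]
    - [-0.7,0,0,0]
    - [-0.7,0,0,0]
    - [-0.5,0,0,0]
    - [-0.3,0,0,0]
    - [0,0,0,0]
    - [0,0,0,0]

```text
time_s: 21.05
tcp_pos: [0.5814, -0.1564, 0.0705]
ee_rot: [0.723, 0.691, 0.0, -0.001]
contact_force: [6.0, 1.3, -9.0]
finger_gap: 0.0227
finger_force: 49.4
```

Call:
play_rows:
  steps:
    - [-0.17,0.2,0,0]
    - [0,0,0,0]
    - [0,0,0,0]

```text
time_s: 21.35
tcp_pos: [0.5815, -0.1588, 0.0701]
ee_rot: [0.723, 0.691, -0.001, -0.002]
contact_force: [-0.5, 2.3, -8.2]
finger_gap: 0.0222
finger_force: 49.6
```

Call:
play_rows:
  steps:
    - [0.03,0,0.3,0]
    - [0,0,0.3,0]
    - [0,0,0.3,0]
    - [0,0,0.1,0]
    - [0,0,0,0]
    - [0,0,0,0]

```text
time_s: 21.95
tcp_pos: [0.5816, -0.1597, 0.0622]
ee_rot: [0.723, 0.69, -0.0, -0.001]
contact_force: [-7.9, 5.2, 10.6]
finger_gap: 0.022
finger_force: 51.5
```

Call:
play_rows:
  steps:
    - [0,0,0,0]
    - [0,0,0,0]
    - [0,0,0,0]
  fingers: 4

```text
time_s: 22.25
tcp_pos: [0.5848, -0.1608, 0.0616]
ee_rot: [0.723, 0.69, 0.0, 0.002]
contact_force: [-0.0, -0.6, 0.2]
finger_gap: 0.0403
finger_force: 0.0
```

Call:
play_rows:
  steps:
    - [0,0,-1,0]
    - [0,0,-2,0]
    - [0,0,-3,0]
    - [0,0,-3.5,0]
    - [0,0,0,0]
    - [0,0,0,0]
    - [0,0,0,0]

```text
time_s: 22.95
tcp_pos: [0.5829, -0.159, 0.1553]
ee_rot: [0.723, 0.691, -0.0, -0.001]
contact_force: [0.0, 0.4, -0.6]
finger_gap: 0.0399
finger_force: 0.0
```

Run:
```python
from h import *
s=st();print(ang(s))
c=cal("wrist");im=eyes.grab_frame("wrist");cv2.imwrite("pics/w11.png",im);np.savez("w11.npz",K=c[0],R=c[1],t=c[2])
for p in pods(c,im):print(p)
print(knob(c,im))
# triangulated nest/pod prediction
k=np.array([.5815,-.1590]);t=np.radians(-2.4);R=np.array([[np.cos(t),-np.sin(t)],[np.sin(t),np.cos(t)]])
for n in(1,2):
    q=k+R@[.052,.06+.055*(n-1)];print("nest",n,q.round(4),proj(c,(*q,.062)).round(0))
# same with knob z compare: bottom/top of previous frame
```

```text
22.95 [ 0.5829 -0.159   0.1553] [ 7.231e-01  6.907e-01 -3.000e-04 -5.000e-04] F [ 0.   0.4 -0.6] gap 0.0399 0.0
87.37408198067227
(367, 143, 140, 212, 0.58, [0.6135, -0.1173])
(317, 50, 34, 83, 0.77, [0.5852, -0.062])
(407, 23, 55, 68, 0.95, [0.637, -0.05])
[((303, 186, 33, 41), [[0.5817, -0.1604]])]
nest 1 [ 0.636  -0.1012] [403. 115.]
nest 2 [ 0.6383 -0.0463] [409.  16.]
```

Call:
play_rows:
  steps:
    - [2.2,1,0.3,0]
    - [2.3,1,0.3,0]
    - [2.3,1.1,0.3,0]
    - [2.3,1.1,0.3,0]
    - [2,1,0.3,0]
    - [0,0,0,0]
    - [0,0,0,0]
  fingers: 6.5

```text
time_s: 23.7
tcp_pos: [0.6396, -0.0509, 0.1396]
ee_rot: [0.723, 0.691, -0.001, -0.001]
contact_force: [-0.4, -0.9, 1.1]
finger_gap: 0.0648
finger_force: 0.0
```

Run:
```python
from h import *
s=st();print(ang(s))
c=cal("wrist");im=eyes.grab_frame("wrist");cv2.imwrite("pics/w12.png",im);np.savez("w12.npz",K=c[0],R=c[1],t=c[2])
for p in pods(c,im):print(p)
print(knob(c,im))
```

```text
23.7 [ 0.6396 -0.0509  0.1396] [ 7.229e-01  6.909e-01 -1.100e-03 -7.000e-04] F [-0.4 -0.9  1.1] gap 0.0648 0.0
87.40676871087743
(318, 218, 74, 143, 0.38, [0.6376, -0.052])
(317, 210, 56, 59, 1.0, [0.6371, -0.0466])
(566, 42, 103, 124, 0.2, [0.7749, 0.0422])
(441, 35, 60, 85, 0.67, [0.7079, 0.0487])
(314, 22, 53, 74, 0.93, [0.6405, 0.0585])
(279, 49, 17, 84, 0.56, [0.621, 0.0461])
[((236, 328, 31, 34), [[0.5879, -0.1423]]), ((225, 114, 17, 17), [[0.5934, 0.0079]])]
```

View pics/w12.png

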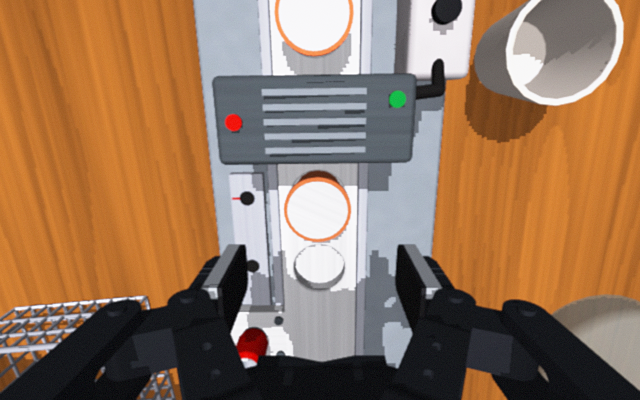

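Call:
play_rows:
  steps:
    - [0.3,-0.05,2,0]
    - [0,0,2,0]
    - [0,0,2,0]
    - [0,0,1.5,0]
    - [0,0,0,0]
    - [0,0,0,0]
    - [0,0,0,0]
  grip_force: 30

```text
time_s: 24.45
tcp_pos: [0.6406, -0.0485, 0.0669]
ee_rot: [0.723, 0.69, 0.0, 0.001]
contact_force: [0.6, 0.3, 0.5]
finger_gap: 0.065
finger_force: 0.0
```

Call:
play_rows:
  steps:
    - [0.05,-0.1,0.9,0]
    - [0,0,0,0]
    - [0,0,0,0]

```text
time_s: 24.75
tcp_pos: [0.6388, -0.0471, 0.0566]
ee_rot: [0.723, 0.691, -0.0, -0.0]
contact_force: [0.4, -0.2, 0.6]
finger_gap: 0.0651
finger_force: 0.0
```

Call:
play_rows:
  steps:
    - [0,0,0,0]
    - [0,0,0,0]
    - [0,0,0,0]
    - [0,0,0,0]
    - [0,0,0,0]
  fingers: 3

```text
time_s: 25.25
tcp_pos: [0.639, -0.0474, 0.0571]
ee_rot: [0.723, 0.691, 0.0, -0.0]
contact_force: [-1.6, 0.0, 4.9]
finger_gap: 0.0398
finger_force: 29.9
```

Call:
play_rows:
  steps:
    - [0,0,-0.5,0]
    - [0,0,-1.5,0]
    - [0,0,-2,0]
    - [0,0,-2,0]
    - [0,0,-2,0]
    - [0,0,0,0]

```text
time_s: 25.85
tcp_pos: [0.6413, -0.048, 0.1405]
ee_rot: [0.723, 0.691, 0.002, 0.003]
contact_force: [0.7, 0.7, -0.2]
finger_gap: 0.0396
finger_force: 30.3
```

Run:
```python
from h import *
s=st()
plan(.4245,-.181,.14,87.4,n=10)
```

```text
25.85 [ 0.6413 -0.048   0.1405] [0.7232 0.6906 0.0019 0.0025] F [ 0.7  0.7 -0.2] gap 0.0396 30.278706550598145
ang 87.4 rows [[-1.43, -2.1, 0.01, np.float64(-0.0)], [-1.43, -2.1, 0.01, np.float64(-0.0)], [-1.43, -2.1, 0.01, np.float64(-0.0)], [-1.43, -2.1, 0.01, np.float64(-0.0)], [-1.43, -2.1, 0.01, np.float64(-0.0)], [-1.43, -2.1, 0.01, np.float64(-0.0)], [-1.43, -2.1, 0.01, np.float64(-0.0)], [-1.43, -2.1, 0.01, np.float64(-0.0)], [-1.43, -2.1, 0.01, np.float64(-0.0)], [-1.43, -2.11, 0.01, np.float64(-0.0)]]
```

Call:
play_rows:
  steps:
    - [-1.4,-2.1,0,0]
    - [-1.4,-2.1,0,0]
    - [-1.4,-2.1,0,0]
    - [-1.4,-2.1,0,0]
    - [-1.4,-2.1,0,0]
    - [-1.4,-2.1,0,0]
    - [-1.4,-2.1,0,0]
    - [-1.4,-2.1,0,0]
    - [-1.5,-2.1,0,0]
    - [-1.5,-2.1,0,0]
    - [0,0,0,0]
    - [0,0,0,0]

```text
time_s: 27.05
tcp_pos: [0.4227, -0.1797, 0.1369]
ee_rot: [0.724, 0.69, 0.0, 0.0]
contact_force: [-0.4, 0.5, 0.2]
finger_gap: 0.0402
finger_force: 30.3
```

Run:
```python
from h import *
s=st()
c=cal("wrist");im=eyes.grab_frame("wrist");cv2.imwrite("pics/w13.png",im)
t=cal("top");im2=eyes.grab_frame("top");cv2.imwrite("pics/t13.png",im2)
# basket rim corners in the wrist picture: bright grey wires
h=cv2.cvtColor(im,cv2.COLOR_BGR2HSV);m=cv2.inRange(h,np.array((0,0,120)),np.array((179,50,255)));m[:,:140]=m[:,:140]
for x,y in((.4811,-.1382),(.4912,-.3077),(.376,-.3177),(.3625,-.1418)):print("rim corner px",proj(c,(x,y,.06)).round())
cols=m[80:160].sum(0)//255; print([ (i*20,int(cols[i*20:i*20+20].sum())) for i in range(32)])
```

```text
27.05 [ 0.4227 -0.1797  0.1369] [7.236e-01 6.902e-01 1.000e-04 0.000e+00] F [-0.4  0.5  0.2] gap 0.0402 30.315964221954346
rim corner px [418. 145.]
rim corner px [425. 380.]
rim corner px [266. 397.]
rim corner px [216. 161.]
[(0, 0), (20, 0), (40, 0), (60, 0), (80, 0), (100, 0), (120, 0), (140, 0), (160, 0), (180, 0), (200, 0), (220, 15), (240, 183), (260, 235), (280, 280), (300, 323), (320, 371), (340, 413), (360, 442), (380, 443), (400, 332), (420, 78), (440, 0), (460, 0), (480, 1), (500, 1106), (520, 1225), (540, 1473), (560, 1186), (580, 944), (600, 1249), (620, 1600)]
```

Call:
play_rows:
  steps:
    - [-0.3,0.6,1.5,0]
    - [0,0,2,0]
    - [0,0,2,0]
    - [0,0,1.6,0]
    - [0,0,0,0]
    - [0,0,0,0]

```text
time_s: 27.75
tcp_pos: [0.429, -0.1824, 0.0657]
ee_rot: [0.723, 0.691, -0.0, -0.0]
contact_force: [0.7, -0.2, 0.5]
finger_gap: 0.04
finger_force: 30.4
```

Call:
play_rows:
  steps:
    - [0,0,0,0]
    - [0,0,0,0]
    - [0,0,0,0]
  fingers: 5.4

```text
time_s: 28.05
tcp_pos: [0.429, -0.1828, 0.0664]
ee_rot: [0.723, 0.691, 0.0, 0.001]
contact_force: [-0.6, 0.6, 0.3]
finger_gap: 0.0536
finger_force: 0.0
```

Call:
play_rows:
  steps:
    - [0,0,-1,0]
    - [0,0,-3,0]
    - [0,0,-3,0]
    - [0,0,-2,0]
    - [0,0,0,0]
    - [0,0,0,0]

```text
time_s: 28.65
tcp_pos: [0.4288, -0.1825, 0.1564]
ee_rot: [0.723, 0.691, 0.0, 0.0]
contact_force: [-0.5, 0.7, -0.1]
finger_gap: 0.0539
finger_force: 0.0
```

Run:
```python
from h import *
s=st()
c=cal("wrist");im=eyes.grab_frame("wrist");cv2.imwrite("pics/w14.png",im)
for p in pods(c,im):print(p)
plan(.5825,-.159,.155,87.4,n=9)
```

```text
28.65 [ 0.4288 -0.1825  0.1564] [7.230e-01 6.908e-01 4.000e-04 4.000e-04] F [-0.5  0.7 -0.1] gap 0.0539 0.0
(321, 199, 49, 51, 1.0, [0.429, -0.1767])
(580, 109, 139, 198, 0.56, [0.5904, -0.1263])
ang 87.4 rows [[0.34, 1.7, 0.01, np.float64(-0.0)], [0.34, 1.7, 0.01, np.float64(-0.0)], [0.34, 1.7, 0.01, np.float64(-0.0)], [0.34, 1.7, 0.01, np.float64(-0.0)], [0.34, 1.7, 0.01, np.float64(-0.0)], [0.34, 1.7, 0.01, np.float64(-0.0)], [0.34, 1.7, 0.01, np.float64(-0.0)], [0.34, 1.7, 0.01, np.float64(-0.0)], [0.34, 1.7, 0.01, np.float64(-0.0)]]
```

Call:
play_rows:
  steps:
    - [0.3,1.7,0,0]
    - [0.3,1.7,0,0]
    - [0.3,1.7,0,0]
    - [0.3,1.7,0,0]
    - [0.3,1.7,0,0]
    - [0.4,1.7,0,0]
    - [0.4,1.7,0,0]
    - [0.4,1.7,0,0]
    - [0.4,1.7,0,0]
    - [0,0,0,0]
    - [0,0,0,0]
  fingers: 4

```text
time_s: 29.8
tcp_pos: [0.5815, -0.1588, 0.1545]
ee_rot: [0.723, 0.691, -0.001, -0.001]
contact_force: [0.1, 0.8, 0.2]
finger_gap: 0.0401
finger_force: 0.0
```

Run:
```python
from h import *
s=st()
c=cal("wrist");im=eyes.grab_frame("wrist");cv2.imwrite("pics/w15.png",im)
print(knob(c,im)); print(proj(c,(.5815,-.159,.068)),proj(c,(.5815,-.159,.075)))
plan(.5825,-.159,.063,87.4,n=5)
```

```text
29.8 [ 0.5815 -0.1588  0.1545] [ 0.7232  0.6906 -0.001  -0.0012] F [0.1 0.8 0.2] gap 0.0401 0.0
[((305, 186, 34, 41), [[0.5818, -0.1597]])]
[321.43331584 211.69718664] [321.40258306 215.42515863]
ang 87.3 rows [[0.0, 0.03, 1.84, np.float64(-0.0)], [0.0, 0.03, 1.84, np.float64(-0.0)], [0.0, 0.03, 1.84, np.float64(-0.0)], [0.0, 0.03, 1.84, np.float64(-0.0)], [0.0, 0.03, 1.84, np.float64(-0.0)]]
```

Call:
play_rows:
  steps:
    - [0,0,2,0]
    - [0,0,2,0]
    - [0,0,2,0]
    - [0,0,2,0]
    - [0,0,1.1,0]
    - [0,0,0,0]
    - [0,0,0,0]
    - [0,0,0,0]
  grip_force: 50

```text
time_s: 30.65
tcp_pos: [0.5833, -0.1593, 0.0658]
ee_rot: [0.723, 0.691, 0.0, 0.001]
contact_force: [-0.2, -0.8, 0.8]
finger_gap: 0.0401
finger_force: 0.0
```

Call:
play_rows:
  steps:
    - [0,0,0,0]
    - [0,0,0,0]
    - [0,0,0,0]
    - [0,0,0,0]
    - [0,0,0,0]
  fingers: 1.5

```text
time_s: 31.15
tcp_pos: [0.5816, -0.1589, 0.0659]
ee_rot: [0.723, 0.691, -0.0, -0.001]
contact_force: [-4.9, 0.5, 6.5]
finger_gap: 0.0224
finger_force: 48.7
```

Call:
play_rows:
  steps:
    - [0,-0.15,-0.4,0]
    - [0,0,-0.4,0]
    - [0,0,-0.35,0]
    - [0,0,0,0]
    - [0,0,0,0]

```text
time_s: 31.65
tcp_pos: [0.5814, -0.1588, 0.076]
ee_rot: [0.723, 0.691, -0.0, 0.0]
contact_force: [2.4, -1.5, -9.4]
finger_gap: 0.0224
finger_force: 49.4
```

Call:
play_rows:
  steps:
    - [-0.5,0,0,0]
    - [-0.7,0,0,0]
    - [-0.7,0,0,0]
    - [-0.7,0,0,0]
    - [-0.7,0,0,0]
    - [-0.7,0,0,0]
    - [-0.7,0,0,0]
    - [-0.5,0,0,0]
    - [-0.3,0,0,0]
    - [0,0,0,0]
    - [0,0,0,0]

```text
time_s: 32.75
tcp_pos: [0.5796, -0.2138, 0.0762]
ee_rot: [0.723, 0.691, 0.0, 0.0]
contact_force: [4.6, 0.5, -10.2]
finger_gap: 0.0222
finger_force: 49.4
```

Call:
play_rows:
  steps:
    - [0,0,0.3,0]
    - [0,0,0.3,0]
    - [0,0,0.3,0]
    - [0,0,0.15,0]
    - [0,0,0,0]
    - [0,0,0,0]

```text
time_s: 33.35
tcp_pos: [0.5796, -0.2138, 0.0661]
ee_rot: [0.723, 0.691, 0.0, 0.001]
contact_force: [4.9, 1.0, -6.5]
finger_gap: 0.0219
finger_force: 49.9
```

Call:
play_rows:
  steps:
    - [0,0,0.03,0]
    - [0,0,0,0]
    - [0,0,0,0]
    - [0,0,0,0]
  fingers: 4

```text
time_s: 33.75
tcp_pos: [0.5782, -0.2143, 0.0658]
ee_rot: [0.723, 0.69, -0.0, -0.0]
contact_force: [-0.3, -0.1, -0.4]
finger_gap: 0.04
finger_force: 0.0
```

Call:
play_rows:
  steps:
    - [0,0,-1,0]
    - [0,0,-2,0]
    - [0,0,-3,0]
    - [0,0,-2.5,0]
    - [0,0,0,0]
    - [0,0,0,0]

```text
time_s: 34.35
tcp_pos: [0.579, -0.2138, 0.1514]
ee_rot: [0.723, 0.691, 0.0, 0.0]
contact_force: [0.6, 0.4, -0.3]
finger_gap: 0.0401
finger_force: 0.0
```

Run:
```python
from h import *
s=st()
c=cal("wrist");im=eyes.grab_frame("wrist");cv2.imwrite("pics/w16.png",im)
print(knob(c,im))
plan(.639,-.0509,.14,87.4,n=10)
```

```text
34.35 [ 0.579  -0.2138  0.1514] [7.232e-01 6.907e-01 3.000e-04 5.000e-04] F [ 0.6  0.4 -0.3] gap 0.0401 0.0
[((305, 187, 35, 42), [[0.58, -0.2147]])]
ang 87.4 rows [[1.65, 0.53, 0.1, np.float64(-0.0)], [1.65, 0.53, 0.1, np.float64(-0.0)], [1.65, 0.53, 0.1, np.float64(-0.0)], [1.65, 0.53, 0.1, np.float64(-0.0)], [1.65, 0.53, 0.1, np.float64(-0.0)], [1.65, 0.53, 0.1, np.float64(-0.0)], [1.65, 0.53, 0.1, np.float64(-0.0)], [1.65, 0.53, 0.1, np.float64(-0.0)], [1.65, 0.53, 0.1, np.float64(-0.0)], [1.65, 0.53, 0.1, np.float64(-0.0)]]
```

Call:
play_rows:
  steps:
    - [1.6,0.5,0.1,0]
    - [1.6,0.5,0.1,0]
    - [1.7,0.5,0.1,0]
    - [1.7,0.5,0.1,0]
    - [1.7,0.5,0.1,0]
    - [1.7,0.6,0.1,0]
    - [1.7,0.6,0.1,0]
    - [1.7,0.6,0.1,0]
    - [1.6,0.5,0.1,0]
    - [1.5,0.5,0.1,0]
    - [0,0,0,0]
    - [0,0,0,0]
  fingers: 6.5

```text
time_s: 35.6
tcp_pos: [0.6392, -0.0515, 0.1404]
ee_rot: [0.723, 0.691, -0.0, 0.0]
contact_force: [-1.0, 0.2, 0.3]
finger_gap: 0.0653
finger_force: 0.0
```

Run:
```python
from h import *
s=st()
c=cal("wrist");im=eyes.grab_frame("wrist");cv2.imwrite("pics/w17.png",im)
for p in pods(c,im):print(p)
plan(.639,-.0474,.0567,87.4,n=5)
```

```text
35.6 [ 0.6392 -0.0515  0.1404] [ 7.231e-01  6.908e-01 -5.000e-04  1.000e-04] F [-1.   0.2  0.3] gap 0.0653 0.0
(319, 220, 75, 138, 0.42, [0.6376, -0.0545])
(317, 208, 56, 59, 1.0, [0.6371, -0.0465])
(250, 224, 30, 102, 0.68, [0.5947, -0.0551])
(565, 41, 102, 123, 0.2, [0.7749, 0.0422])
(440, 35, 63, 83, 0.7, [0.7076, 0.0482])
ang 87.3 rows [[0.1, -0.0, 1.68, np.float64(-0.0)], [0.1, -0.0, 1.68, np.float64(-0.0)], [0.1, -0.0, 1.68, np.float64(-0.0)], [0.1, -0.0, 1.68, np.float64(-0.0)], [0.1, -0.0, 1.68, np.float64(-0.0)]]
```

Identical placement (−0.0465): the tray is seated one notch further.

Call:
play_rows:
  steps:
    - [0.4,0,2,0]
    - [0,0,2,0]
    - [0,0,2,0]
    - [0,0,1.5,0]
    - [0,0,0.8,0]
    - [0,0,0,0]
    - [0,0,0,0]
    - [0,0,0,0]
  grip_force: 30

```text
time_s: 36.45
tcp_pos: [0.6402, -0.0477, 0.0584]
ee_rot: [0.723, 0.691, 0.0, 0.001]
contact_force: [0.3, -0.1, 0.3]
finger_gap: 0.0651
finger_force: 0.0
```

Call:
play_rows:
  steps:
    - [0,0,0,0]
    - [0,0,0,0]
    - [0,0,0,0]
    - [0,0,0,0]
    - [0,0,0,0]
  fingers: 3

```text
time_s: 36.95
tcp_pos: [0.6393, -0.0473, 0.0583]
ee_rot: [0.723, 0.691, 0.0, -0.0]
contact_force: [-2.9, 0.4, 5.7]
finger_gap: 0.0404
finger_force: 29.6
```

Call:
play_rows:
  steps:
    - [0,0,-0.5,0]
    - [0,0,-1.5,0]
    - [0,0,-2,0]
    - [0,0,-2,0]
    - [0,0,-2,0]
    - [0,0,0,0]
    - [0,0,0,0]

```text
time_s: 37.65
tcp_pos: [0.6398, -0.0472, 0.1382]
ee_rot: [0.723, 0.691, 0.0, 0.0]
contact_force: [-0.0, 0.3, -0.7]
finger_gap: 0.0401
finger_force: 30.3
```

Run:
```python
from h import *
s=st()
plan(.432,-.231,.14,87.4,n=11)
```

```text
37.65 [ 0.6398 -0.0472  0.1382] [7.231e-01 6.907e-01 5.000e-04 4.000e-04] F [-0.   0.3 -0.7] gap 0.0401 30.287275314331055
ang 87.4 rows [[-1.76, -1.81, -0.02, np.float64(-0.0)], [-1.76, -1.81, -0.02, np.float64(-0.0)], [-1.76, -1.81, -0.02, np.float64(-0.0)], [-1.76, -1.81, -0.02, np.float64(-0.0)], [-1.76, -1.81, -0.02, np.float64(-0.0)], [-1.76, -1.81, -0.02, np.float64(-0.0)], [-1.76, -1.81, -0.02, np.float64(-0.0)], [-1.76, -1.81, -0.02, np.float64(-0.0)], [-1.76, -1.81, -0.02, np.float64(-0.0)], [-1.76, -1.81, -0.02, np.float64(-0.0)], [-1.75, -1.81, -0.02, np.float64(-0.0)]]
```

Call:
play_rows:
  steps:
    - [-1.76,-1.81,0,0]
    - [-1.76,-1.81,0,0]
    - [-1.76,-1.81,0,0]
    - [-1.76,-1.81,0,0]
    - [-1.76,-1.81,0,0]
    - [-1.76,-1.81,0,0]
    - [-1.76,-1.81,0,0]
    - [-1.76,-1.81,0,0]
    - [-1.76,-1.81,0,0]
    - [-1.76,-1.81,0,0]
    - [-1.7,-1.8,0,0]
    - [0,0,0,0]

```text
time_s: 38.85
tcp_pos: [0.4283, -0.2333, 0.1371]
ee_rot: [0.725, 0.689, -0.001, -0.001]
contact_force: [0.1, -0.5, -0.1]
finger_gap: 0.0399
finger_force: 30.3
```

Call:
play_rows:
  steps:
    - [0,0,1.5,0]
    - [0,0,2,0]
    - [0,0,2,0]
    - [0,0,1.5,0]
    - [0,0,0,0]
    - [0,0,0,0]

```text
time_s: 39.45
tcp_pos: [0.4317, -0.2306, 0.0672]
ee_rot: [0.723, 0.691, -0.0, -0.001]
contact_force: [1.2, -0.2, 0.7]
finger_gap: 0.0396
finger_force: 30.4
```

Call:
play_rows:
  steps:
    - [0,0,0,0]
    - [0,0,0,0]
    - [0,0,0,0]
  fingers: 5.4

```text
time_s: 39.75
tcp_pos: [0.4322, -0.231, 0.0681]
ee_rot: [0.723, 0.691, 0.0, 0.0]
contact_force: [0.7, -0.0, 0.2]
finger_gap: 0.0542
finger_force: 0.0
```

Call:
play_rows:
  steps:
    - [0,0,-1,0]
    - [0,0,-3,0]
    - [0,0,-3,0]
    - [0,0,-2,0]
    - [0,0,0,0]
    - [0,0,0,0]

```text
time_s: 40.35
tcp_pos: [0.4321, -0.2307, 0.1581]
ee_rot: [0.723, 0.691, 0.0, 0.0]
contact_force: [1.1, 0.5, -0.3]
finger_gap: 0.0539
finger_force: 0.0
```

Run:
```python
from h import *
s=st()
c=cal("wrist");im=eyes.grab_frame("wrist");cv2.imwrite("pics/w18.png",im)
for p in pods(c,im):print(p)
plan(.5798,-.2138,.155,87.4,n=8)
```

```text
40.35 [ 0.4321 -0.2307  0.1581] [7.230e-01 6.908e-01 3.000e-04 4.000e-04] F [ 1.1  0.5 -0.3] gap 0.0539 0.0
(320, 198, 48, 51, 1.0, [0.4317, -0.225])
(313, 131, 54, 54, 1.0, [0.4293, -0.1804])
(574, 113, 137, 209, 0.6, [0.592, -0.177])
ang 87.4 rows [[0.29, 1.84, 0.03, np.float64(-0.0)], [0.29, 1.84, 0.03, np.float64(-0.0)], [0.29, 1.84, 0.03, np.float64(-0.0)], [0.29, 1.84, 0.03, np.float64(-0.0)], [0.29, 1.84, 0.03, np.float64(-0.0)], [0.29, 1.84, 0.03, np.float64(-0.0)], [0.29, 1.84, 0.03, np.float64(-0.0)], [0.29, 1.84, 0.03, np.float64(-0.0)]]
```

Call:
play_rows:
  steps:
    - [0.3,1.84,0,0]
    - [0.3,1.84,0,0]
    - [0.3,1.84,0,0]
    - [0.3,1.84,0,0]
    - [0.3,1.84,0,0]
    - [0.3,1.84,0,0]
    - [0.3,1.84,0,0]
    - [0.3,1.84,0,0]
    - [0,0,0,0]
    - [0,0,0,0]
    - [0,0,0,0]
  fingers: 4
  grip_force: 50

```text
time_s: 41.5
tcp_pos: [0.5783, -0.2141, 0.1568]
ee_rot: [0.724, 0.69, -0.001, -0.001]
contact_force: [-0.5, -0.1, -0.6]
finger_gap: 0.0399
finger_force: 0.0
```

Call:
play_rows:
  steps:
    - [0,0,2,0]
    - [0,0,2,0]
    - [0,0,2,0]
    - [0,0,2,0]
    - [0,0,1.2,0]
    - [0,0,0,0]
    - [0,0,0,0]
    - [0,0,0,0]

```text
time_s: 42.3
tcp_pos: [0.5805, -0.2143, 0.0666]
ee_rot: [0.723, 0.691, 0.0, 0.001]
contact_force: [-0.8, 0.8, 0.0]
finger_gap: 0.04
finger_force: 0.0
```

Call:
play_rows:
  steps:
    - [0,0,0,0]
    - [0,0,0,0]
    - [0,0,0,0]
    - [0,0,0,0]
    - [0,0,0,0]
  fingers: 1.5

```text
time_s: 42.8
tcp_pos: [0.5798, -0.214, 0.0668]
ee_rot: [0.723, 0.691, 0.0, 0.0]
contact_force: [-2.4, -0.1, 6.6]
finger_gap: 0.0219
finger_force: 48.8
```

Call:
play_rows:
  steps:
    - [0,0,-0.4,0]
    - [0,0,-0.4,0]
    - [0,0,-0.3,0]
    - [0,0,0,0]
    - [0,0,0,0]

```text
time_s: 43.3
tcp_pos: [0.5797, -0.2139, 0.0761]
ee_rot: [0.723, 0.691, -0.0, -0.0]
contact_force: [1.2, -2.4, -9.5]
finger_gap: 0.022
finger_force: 49.4
```

Call:
play_rows:
  steps:
    - [-0.5,0,-0.05,0]
    - [-0.7,0,0,0]
    - [-0.7,0,0,0]
    - [-0.7,0,0,0]
    - [-0.7,0,0,0]
    - [-0.7,0,0,0]
    - [-0.7,0,0,0]
    - [-0.5,0,0,0]
    - [-0.3,0,0,0]
    - [0,0,0,0]
    - [0,0,0,0]

```text
time_s: 44.4
tcp_pos: [0.5778, -0.2698, 0.0772]
ee_rot: [0.723, 0.691, -0.0, 0.001]
contact_force: [5.1, 0.0, -9.8]
finger_gap: 0.0221
finger_force: 49.4
```

Call:
play_rows:
  steps:
    - [0.07,0,0,0]
    - [0,0,0.3,0]
    - [0,0,0.3,0]
    - [0,0,0.3,0]
    - [0,0,0.15,0]
    - [0,0,0,0]
    - [0,0,0,0]

```text
time_s: 45.1
tcp_pos: [0.5779, -0.2688, 0.0669]
ee_rot: [0.723, 0.691, -0.0, 0.001]
contact_force: [3.5, -2.5, -4.7]
finger_gap: 0.022
finger_force: 50.1
```

Call:
play_rows:
  steps:
    - [0,0,0.05,0]
    - [0,0,0,0]
    - [0,0,0,0]
    - [0,0,0,0]
  fingers: 4

```text
time_s: 45.5
tcp_pos: [0.577, -0.2677, 0.066]
ee_rot: [0.723, 0.691, -0.0, -0.001]
contact_force: [-0.3, -0.0, 0.7]
finger_gap: 0.0396
finger_force: 0.0
```

Call:
play_rows:
  steps:
    - [0,0,-1,0]
    - [0,0,-2,0]
    - [0,0,-3,0]
    - [0,0,-2.5,0]
    - [0,0,0,0]
    - [0,0,0,0]

```text
time_s: 46.1
tcp_pos: [0.5777, -0.2679, 0.1519]
ee_rot: [0.723, 0.691, 0.0, 0.0]
contact_force: [0.4, 1.1, -0.8]
finger_gap: 0.04
finger_force: 0.0
```

Run:
```python
from h import *
s=st()
c=cal("wrist");im=eyes.grab_frame("wrist");cv2.imwrite("pics/w19.png",im)
print(knob(c,im))
plan(.639,-.0509,.14,87.4,n=12)
```

```text
46.1 [ 0.5777 -0.2679  0.1519] [7.231e-01 6.907e-01 3.000e-04 4.000e-04] F [ 0.4  1.1 -0.8] gap 0.04 0.0
[((305, 188, 34, 42), [[0.5783, -0.27]])]
ang 87.4 rows [[1.83, 0.43, 0.09, np.float64(-0.0)], [1.83, 0.43, 0.09, np.float64(-0.0)], [1.83, 0.43, 0.09, np.float64(-0.0)], [1.83, 0.43, 0.09, np.float64(-0.0)], [1.83, 0.43, 0.09, np.float64(-0.0)], [1.83, 0.43, 0.09, np.float64(-0.0)], [1.83, 0.43, 0.09, np.float64(-0.0)], [1.83, 0.43, 0.09, np.float64(-0.0)], [1.83, 0.43, 0.09, np.float64(-0.0)], [1.83, 0.43, 0.09, np.float64(-0.0)], [1.83, 0.43, 0.09, np.float64(-0.0)], [1.83, 0.43, 0.09, np.float64(-0.0)]]
```

Call:
play_rows:
  steps:
    - [1.83,0.43,0.1,0]
    - [1.83,0.43,0.1,0]
    - [1.83,0.43,0.1,0]
    - [1.83,0.43,0.1,0]
    - [1.83,0.43,0.1,0]
    - [1.83,0.43,0.1,0]
    - [1.83,0.43,0.1,0]
    - [1.83,0.43,0.1,0]
    - [1.83,0.43,0.1,0]
    - [1.83,0.43,0.1,0]
    - [1.83,0.43,0.1,0]
    - [1.8,0.4,0.1,0]
  fingers: 6.5

```text
time_s: 47.35
tcp_pos: [0.639, -0.0498, 0.1386]
ee_rot: [0.723, 0.691, -0.0, -0.0]
contact_force: [0.8, -0.0, -0.1]
finger_gap: 0.0647
finger_force: 0.0
```

Call:
play_rows:
  steps:
    - [0,0,0,0]
    - [0,0,0,0]

```text
time_s: 47.55
tcp_pos: [0.6387, -0.0513, 0.1389]
ee_rot: [0.723, 0.691, -0.0, 0.0]
contact_force: [-0.8, -0.4, 0.3]
finger_gap: 0.0649
finger_force: 0.0
```

Run:
```python
from h import *
s=st()
c=cal("wrist");im=eyes.grab_frame("wrist");cv2.imwrite("pics/w20.png",im)
for p in pods(c,im):print(p)
plan(.639,-.0474,.058,87.4,n=5)
```

```text
47.55 [ 0.6387 -0.0513  0.1389] [ 7.229e-01  6.909e-01 -5.000e-04  1.000e-04] F [-0.8 -0.4  0.3] gap 0.0649 0.0
(319, 221, 75, 139, 0.41, [0.6376, -0.0541])
(318, 209, 56, 60, 1.0, [0.6371, -0.0463])
(250, 221, 31, 97, 0.83, [0.5947, -0.0525])
(567, 41, 103, 124, 0.2, [0.7748, 0.0423])
(442, 35, 63, 84, 0.7, [0.7076, 0.0483])
ang 87.3 rows [[0.1, 0.0, 1.62, np.float64(-0.0)], [0.1, 0.0, 1.62, np.float64(-0.0)], [0.1, 0.0, 1.62, np.float64(-0.0)], [0.1, 0.0, 1.62, np.float64(-0.0)], [0.1, 0.0, 1.62, np.float64(-0.0)]]
```

Call:
play_rows:
  steps:
    - [0.4,0,2,0]
    - [0,0,2,0]
    - [0,0,2,0]
    - [0,0,1.5,0]
    - [0,0,0.6,0]
    - [0,0,0,0]
    - [0,0,0,0]
    - [0,0,0,0]
  grip_force: 30

```text
time_s: 48.4
tcp_pos: [0.6397, -0.0476, 0.059]
ee_rot: [0.723, 0.691, 0.0, 0.001]
contact_force: [0.3, 0.3, -0.5]
finger_gap: 0.0653
finger_force: 0.0
```

Call:
play_rows:
  steps:
    - [0,0,0,0]
    - [0,0,0,0]
    - [0,0,0,0]
    - [0,0,0,0]
    - [0,0,0,0]
  fingers: 3

```text
time_s: 48.9
tcp_pos: [0.6392, -0.0473, 0.0588]
ee_rot: [0.723, 0.691, 0.0, 0.0]
contact_force: [-1.9, 0.5, 6.0]
finger_gap: 0.04
finger_force: 29.7
```

Call:
play_rows:
  steps:
    - [0,0,-0.5,0]
    - [0,0,-1.5,0]
    - [0,0,-2,0]
    - [0,0,-2,0]
    - [0,0,-2,0]
    - [0,0,0,0]
    - [0,0,0,0]

```text
time_s: 49.6
tcp_pos: [0.6392, -0.0472, 0.1387]
ee_rot: [0.723, 0.691, 0.0, 0.0]
contact_force: [-0.6, 0.3, -1.5]
finger_gap: 0.0401
finger_force: 30.3
```

Run:
```python
from h import *
s=st()
plan(.435,-.278,.14,87.4,n=12)
```

```text
49.6 [ 0.6392 -0.0472  0.1387] [7.231e-01 6.907e-01 4.000e-04 3.000e-04] F [-0.6  0.3 -1.5] gap 0.0401 30.27423083782196
ang 87.4 rows [[-2.0, -1.61, -0.01, np.float64(-0.0)], [-2.0, -1.61, -0.01, np.float64(-0.0)], [-2.0, -1.61, -0.01, np.float64(-0.0)], [-2.0, -1.61, -0.01, np.float64(-0.0)], [-2.0, -1.61, -0.01, np.float64(-0.0)], [-2.0, -1.61, -0.01, np.float64(-0.0)], [-2.0, -1.61, -0.01, np.float64(-0.0)], [-2.0, -1.61, -0.01, np.float64(-0.0)], [-2.0, -1.61, -0.01, np.float64(-0.0)], [-2.0, -1.61, -0.01, np.float64(-0.0)], [-2.0, -1.61, -0.01, np.float64(-0.0)], [-2.0, -1.61, -0.01, np.float64(-0.0)]]
```

Call:
play_rows:
  steps:
    - [-2,-1.61,0,0]
    - [-2,-1.61,0,0]
    - [-2,-1.61,0,0]
    - [-2,-1.61,0,0]
    - [-2,-1.61,0,0]
    - [-2,-1.61,0,0]
    - [-2,-1.61,0,0]
    - [-2,-1.61,0,0]
    - [-2,-1.61,0,0]
    - [-2,-1.61,0,0]
    - [-2,-1.61,0,0]
    - [-2,-1.61,0,0]

```text
time_s: 50.8
tcp_pos: [0.4337, -0.2784, 0.1372]
ee_rot: [0.723, 0.691, -0.0, -0.001]
contact_force: [1.8, -0.7, 0.5]
finger_gap: 0.0398
finger_force: 30.3
```

Call:
play_rows:
  steps:
    - [0,0,0,0]
    - [0,0,1.5,0]
    - [0,0,2,0]
    - [0,0,2,0]
    - [0,0,1.5,0]
    - [0,0,0,0]
    - [0,0,0,0]

```text
time_s: 51.5
tcp_pos: [0.4349, -0.2776, 0.0677]
ee_rot: [0.723, 0.691, -0.0, -0.001]
contact_force: [-0.5, -0.4, -0.3]
finger_gap: 0.0398
finger_force: 30.3
```

Call:
play_rows:
  steps:
    - [0,0,0,0]
    - [0,0,0,0]
    - [0,0,0,0]
  fingers: 5.4

```text
time_s: 51.8
tcp_pos: [0.4353, -0.2783, 0.0686]
ee_rot: [0.723, 0.691, 0.0, 0.0]
contact_force: [0.5, 0.1, 0.7]
finger_gap: 0.0539
finger_force: 0.0
```

Call:
play_rows:
  steps:
    - [0,0,-1,0]
    - [0,0,-3,0]
    - [0,0,-3,0]
    - [0,0,-3,0]
    - [0,0,-3,0]
    - [2,0,-2,0]
    - [2,0,-2,0]
    - [0,0,0,0]
    - [0,0,0,0]

```text
time_s: 52.7
tcp_pos: [0.437, -0.2382, 0.2387]
ee_rot: [0.723, 0.691, 0.0, 0.001]
contact_force: [-0.4, 0.7, 1.5]
finger_gap: 0.0538
finger_force: 0.0
```

Run:
```python
from h import *
s=st()
c=cal("wrist");im=eyes.grab_frame("wrist");cv2.imwrite("pics/w21.png",im)
for p in pods(c,im):print(p)
print(knob(c,im))
t=cal("top");im=eyes.grab_frame("top");cv2.imwrite("pics/t21.png",im);print("top",knob(t,im))
d=cal("side");im2=eyes.grab_frame("side");cv2.imwrite("pics/s21.png",im2)
# scraper handle, in top view: dark brown near the holder
h=cv2.cvtColor(im,cv2.COLOR_BGR2HSV);m=cv2.inRange(h,np.array((4,120,20)),np.array((14,255,130)));x0,y0=proj(t,(.5,.27,.02)).astype(int)
m[:y0-25]=0;m[y0+25:]=0;m[:,:x0-25]=0;m[:,x0+25:]=0
cn=max(cv2.findContours(m,cv2.RETR_EXTERNAL,cv2.CHAIN_APPROX_NONE)[0],key=cv2.contourArea)
w=np.array([onz(t,p,.021)[:2]*1000 for p in cn[:,0]],np.float32);print("handle",cv2.minAreaRect(w))
```

```text
52.7 [ 0.437  -0.2382  0.2387] [7.228e-01 6.910e-01 3.000e-04 7.000e-04] F [-0.4  0.7  1.5] gap 0.0538 0.0
(320, 213, 35, 37, 1.0, [0.435, -0.2714])
(315, 166, 38, 39, 1.0, [0.4319, -0.2269])
(309, 113, 40, 42, 1.0, [0.4295, -0.1815])
(515, 120, 103, 244, 0.67, [0.6048, -0.1955])
[((456, 188, 32, 29), [[0.5712, -0.2666]])]
top []
handle ((501.1231689453125, 257.19140625), (89.24002075195312, 15.903745651245117), 43.06727600097656)
```

Run:
```python
from h import *
plan(.5,.27,.2387,87.4,n=20)
```

```text
ang 87.3 rows [[2.56, 0.2, -0.01, np.float64(-0.0)], [2.56, 0.2, -0.01, np.float64(-0.0)], [2.56, 0.2, -0.01, np.float64(-0.0)], [2.56, 0.2, -0.01, np.float64(-0.0)], [2.56, 0.2, -0.01, np.float64(-0.0)], [2.56, 0.2, -0.01, np.float64(-0.0)], [2.56, 0.2, -0.01, np.float64(-0.0)], [2.56, 0.2, -0.01, np.float64(-0.0)], [2.56, 0.2, -0.01, np.float64(-0.0)], [2.56, 0.2, -0.01, np.float64(-0.0)], [2.56, 0.2, -0.01, np.float64(-0.0)], [2.56, 0.2, -0.01, np.float64(-0.0)], [2.56, 0.2, -0.01, np.float64(-0.0)], [2.56, 0.2, -0.01, np.float64(-0.0)], [2.56, 0.2, -0.01, np.float64(-0.0)], [2.56, 0.2, -0.01, np.float64(-0.0)], [2.56, 0.2, -0.01, np.float64(-0.0)], [2.56, 0.2, -0.01, np.float64(-0.0)], [2.56, 0.2, -0.01, np.float64(-0.0)], [2.56, 0.2, -0.01, np.float64(-0.0)]]
```

Call:
play_rows:
  steps:
    - [2.56,0.2,0,0]
    - [2.56,0.2,0,0]
    - [2.56,0.2,0,0]
    - [2.56,0.2,0,0]
    - [2.56,0.2,0,0]
    - [2.56,0.2,0,0]
    - [2.56,0.2,0,0]
    - [2.56,0.2,0,0]
    - [2.56,0.2,0,0]
    - [2.56,0.2,0,0]

```text
time_s: 53.85
tcp_pos: [0.4685, 0.0167, 0.2373]
ee_rot: [0.724, 0.69, -0.001, -0.0]
contact_force: [1.0, -1.1, 0.2]
finger_gap: 0.0534
finger_force: 0.0
```

Call:
play_rows:
  steps:
    - [2.56,0.2,0,0]
    - [2.56,0.2,0,0]
    - [2.56,0.2,0,0]
    - [2.56,0.2,0,0]
    - [2.56,0.2,0,0]
    - [2.56,0.2,0,0]
    - [2.56,0.2,0,0]
    - [2.56,0.2,0,0]
    - [2,0.2,0,0]
    - [1,0,0,0]
    - [0,0,0,0]
    - [0,0,0,0]

```text
time_s: 55.05
tcp_pos: [0.4973, 0.2487, 0.2376]
ee_rot: [0.724, 0.69, -0.001, 0.0]
contact_force: [0.1, 0.0, -0.0]
finger_gap: 0.054
finger_force: 0.0
```

Run:
```python
from h import *
s=st()
c=cal("wrist");im=eyes.grab_frame("wrist");cv2.imwrite("pics/w22.png",im)
h=cv2.cvtColor(im,cv2.COLOR_BGR2HSV)
m=cv2.inRange(h,np.array((4,120,20)),np.array((14,255,150)))
for q in cv2.findContours(m,cv2.RETR_EXTERNAL,cv2.CHAIN_APPROX_NONE)[0]:
    if cv2.contourArea(q)>250:
        w=np.array([onz(c,p,.021)[:2]*1000 for p in q[:,0]],np.float32);print("brown",cv2.boundingRect(q),np.round(np.hstack(cv2.minAreaRect(w)),1))
m=cv2.inRange(h,np.array((18,60,180)),np.array((32,140,255)))
for q in cv2.findContours(m,cv2.RETR_EXTERNAL,cv2.CHAIN_APPROX_NONE)[0]:
    if cv2.contourArea(q)>600:
        w=np.array([onz(c,p,.032)[:2]*1000 for p in q[:,0]],np.float32);r=cv2.minAreaRect(w);print("yellow",cv2.boundingRect(q),np.round(np.hstack(r),1),cv2.boxPoints(r).round(1).tolist())
```

```text
55.05 [0.4973 0.2487 0.2376] [ 7.238e-01  6.901e-01 -8.000e-04  2.000e-04] F [ 0.1  0.  -0. ] gap 0.054 0.0
brown (280, 252, 35, 89) [461.9 100.6 113.6  36.   88.9]
brown (252, 242, 133, 125) [481.5  87.1 163.7 149.3   2.2]
brown (289, 76, 109, 115) [510.  267.  103.3  98.8  59.4]
brown (487, 3, 89, 181) [700.4 305.6  84.9 165.4   5. ]
brown (217, 0, 56, 73) [441.6 370.9  69.7  27.6  40. ]
yellow (310, 0, 150, 134) [557.7 346.4  90.7 100.5  53. ] [[490.20001220703125, 340.3999938964844], [570.5, 279.8999938964844], [625.0999755859375, 352.29998779296875], [544.9000244140625, 412.79998779296875]]
yellow (201, 0, 60, 58) [421.6 387.   52.   42.1  60.8] [[390.5, 374.6000061035156], [427.20001220703125, 354.0], [452.6000061035156, 399.3999938964844], [415.8999938964844, 419.8999938964844]]
yellow (157, 0, 44, 33) [381.7 396.4  29.1  28.9  60.7] [[362.0, 390.70001220703125], [387.20001220703125, 376.6000061035156], [401.3999938964844, 402.0], [376.20001220703125, 416.1000061035156]]
```

Run:
```python
from h import *
s=st();c=cal("wrist");im=eyes.grab_frame("wrist")
h=cv2.cvtColor(im,cv2.COLOR_BGR2HSV)
m=cv2.inRange(h,np.array((20,170,150)),np.array((32,255,255)))
u=np.array([np.cos(np.radians(53)),np.sin(np.radians(53))]);v=np.array([-u[1],u[0]]);mo=np.array([.5304,.3102])
for q in cv2.findContours(m,cv2.RETR_EXTERNAL,cv2.CHAIN_APPROX_NONE)[0]:
    x,y,w,hh=cv2.boundingRect(q); p=onz(c,(x+w/2-.5,y+hh/2-.5),.021)[:2]; print("gold",(x,y,w,hh),p.round(4),"along",((p-mo)@u*1000).round(1),"lat",((p-mo)@v*1000).round(1))
m=cv2.inRange(h,np.array((0,140,20)),np.array((11,255,150)));k=cv2.morphologyEx(m,cv2.MORPH_OPEN,np.ones((5,5)))
for q in cv2.findContours(k,cv2.RETR_EXTERNAL,cv2.CHAIN_APPROX_NONE)[0]:
    if cv2.contourArea(q)>250:
        P=np.array([onz(c,p,.021)[:2]-mo for p in q[:,0]]);print("brown",cv2.boundingRect(q),"along",(P@u).min().round(4),(P@u).max().round(4),"lat",(P@v).min().round(4),(P@v).max().round(4))
```

```text
55.1 [0.4974 0.2484 0.2378] [ 7.240e-01  6.898e-01 -7.000e-04  2.000e-04] F [ 0.4  0.1 -0.1] gap 0.054 0.0
gold (303, 168, 6, 5) [0.4815 0.2473] along -79.7 lat 1.2
gold (343, 109, 6, 6) [0.5234 0.3027] along -10.2 lat 1.1
brown (290, 97, 70, 91) along -0.0981 0.0033 lat -0.0092 0.0126
```

```bash
python3 - <<'E'
import cv2,numpy as np
for f in("w5","w6","w7","w22"):
    h=cv2.cvtColor(cv2.imread(f"pics/{f}.png"),cv2.COLOR_BGR2HSV)
    m=cv2.inRange(h,np.array((20,170,150)),np.array((32,255,255)))
    print(f,[cv2.boundingRect(q) for q in cv2.findContours(m,cv2.RETR_EXTERNAL,cv2.CHAIN_APPROX_NONE)[0] if cv2.contourArea(q)>8])
    m=cv2.inRange(h,np.array((18,60,180)),np.array((32,140,255)))
    if f=="w7":print([np.where(m[:200,c])[0].max() for c in(265,285,355,375)])
E
python3 - <<'E'
from h import *
# w7 pose: rebuild camera from the tool-fixed transform, using the present pose
s=sensors.observe();K,R,t=cal("wrist");from scipy.spatial.transform import Rotation as Q
Rt=Q.from_quat(s["ee_rot"]).as_matrix();pt=np.array(s["tcp_pos"]);A=R@Rt;b=R@pt+t
R7=Q.from_quat([.895,.4461,.0041,0]).as_matrix();p7=np.array([.5157,.285,.1511]);c=(K,A@R7.T,b-A@R7.T@p7)
u=np.array([np.cos(np.radians(53)),np.sin(np.radians(53))])
print("mouth7",[onz(c,(x,158),.032)[:2]@u for x in(265,375)],"bolts7",[onz(c,q,.021)[:2]@u for q in((318,170),(318.5,254))])
E
```

```text
w5 [(317, 350, 12, 10), (313, 206, 15, 14)]
w6 [(317, 349, 12, 10), (314, 206, 14, 14)]
w7 [(315, 250, 8, 7), (314, 166, 8, 7)]
[np.int64(157), np.int64(157), np.int64(157), np.int64(157)]
w22 [(303, 168, 6, 6), (343, 109, 6, 7)]
mouth7 [np.float64(0.5675605305392888), np.float64(0.5674326331888617)] bolts7 [np.float64(0.5564458714938934), np.float64(0.48743088537394375)]
```

```bash
python3 -c "
from bench import order
print(order.finish_job())"
```

```text
the job is handed in; nothing more can be done
None
```

I handed the job in at about 55 s. The tray went out one notch at a time to its last index hole, with a dwell of over two seconds at each stop. Nest 1 was empty at the start, so only pods 2, 3 and 4 were there, and all three are in the wire basket. The scraper is flat and blade first against the end of its holder slot. The French press, moka pot and cup were not touched.

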